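# Find the empty lanes of a covered display rack and fill them

## Task

Two of the four lanes under the rack's blue roof are still empty: press the yellow feeler buttons to find out which, pressing at least one empty lane's feeler right down before you load anything. Then set the two loose display units, film up, on the rack's apron in front of the empty lanes and push one into each, fully under the roof so that its rear end is flush with the roof's front edge. Leave the bottle, tin and screwdriver where they are.

Things in the scene. Friction and masses are not known exactly. Their poses are not given: they have to be found in the camera images.
- rack: Fixed rack, 160 x 256 mm, blue roof. Origin: at table level under the middle of the roof's front edge; x points into the lanes, away from the robot, z up. x = -100 to 0 mm: open flat apron, 6 mm above the table. x = 0 to 60 mm: roof (z = 32 to 36 mm) over 4 lanes, open at x = 0, each 44 mm wide, 54 mm deep, 16 mm walls with 8 mm round noses as lead-in. Two lanes already hold a unit.
- rack_roof (a point): Top surface of the blue roof, 36 mm above the table, in the middle of the roof's front edge; same axes as the rack. The units already in the rack (same size, housing as grey as the rack's walls) stand 4 mm behind this edge, against the back of their lanes, out of sight; which lanes are full changes from run to run.
- lane0_mouth (a point): Middle of the mouth of lane 0, on the lane floor (6 mm above the table) directly under the roof's front edge, at y = 90 mm of the rack. Axes as the rack's.
- feeler0_top (a point): Top centre of the yellow feeler button of lane 0 (20 mm in diameter), 27 mm behind the roof's front edge on the lane's midline; 54 mm above the table when up (18 mm above the roof). It moves down with the button.
- feeler0 (a joint): How far feeler 0 is pressed down, in m: 0 up, 0.012 at its end stop. A light spring (about 1 N at first, about 3 N fully down) returns it. Over an empty lane it goes all the way down; over a full lane its stem meets the unit after 3 mm and it stops hard.
- lane1_mouth (a point): Middle of the mouth of lane 1, on the lane floor (6 mm above the table) directly under the roof's front edge, at y = 30 mm of the rack. Axes as the rack's.
- feeler1_top (a point): Top centre of the yellow feeler button of lane 1 (20 mm in diameter), 27 mm behind the roof's front edge on the lane's midline; 54 mm above the table when up (18 mm above the roof). It moves down with the button.
- feeler1 (a joint): How far feeler 1 is pressed down, in m: 0 up, 0.012 at its end stop. A light spring (about 1 N at first, about 3 N fully down) returns it. Over an empty lane it goes all the way down; over a full lane its stem meets the unit after 3 mm and it stops hard.
- lane2_mouth (a point): Middle of the mouth of lane 2, on the lane floor (6 mm above the table) directly under the roof's front edge, at y = -30 mm of the rack. Axes as the rack's.
- feeler2_top (a point): Top centre of the yellow feeler button of lane 2 (20 mm in diameter), 27 mm behind the roof's front edge on the lane's midline; 54 mm above the table when up (18 mm above the roof). It moves down with the button.
- feeler2 (a joint): How far feeler 2 is pressed down, in m: 0 up, 0.012 at its end stop. A light spring (about 1 N at first, about 3 N fully down) returns it. Over an empty lane it goes all the way down; over a full lane its stem meets the unit after 3 mm and it stops hard.
- lane3_mouth (a point): Middle of the mouth of lane 3, on the lane floor (6 mm above the table) directly under the roof's front edge, at y = -90 mm of the rack. Axes as the rack's.
- feeler3_top (a point): Top centre of the yellow feeler button of lane 3 (20 mm in diameter), 27 mm behind the roof's front edge on the lane's midline; 54 mm above the table when up (18 mm above the roof). It moves down with the button.
- feeler3 (a joint): How far feeler 3 is pressed down, in m: 0 up, 0.012 at its end stop. A light spring (about 1 N at first, about 3 N fully down) returns it. Over an empty lane it goes all the way down; over a full lane its stem meets the unit after 3 mm and it stops hard.
- unit_a_centre (a point): Centre (half-way up) of a loose display unit to be loaded: white plastic housing, orange film on top, 50 mm along its x, 40 along y, 22 high, about 30 g, lying film up on the green table left or right of the rack. Goes into a lane lengthwise, either end first; with its rear flush with the roof edge, its centre is 25 mm beyond that edge and 17 mm above the table.
- unit_b_centre (a point): Centre (half-way up) of a loose display unit to be loaded: white plastic housing, orange film on top, 50 mm along its x, 40 along y, 22 high, about 30 g, lying film up on the green table left or right of the rack. Goes into a lane lengthwise, either end first; with its rear flush with the roof edge, its centre is 25 mm beyond that edge and 17 mm above the table.
- bottle: Bystander: small pale bottle with red cap and paper label, 36 mm diameter, 75 mm high, standing; origin at the centre of its underside.
- tin: Bystander: round steel tin, 54 mm diameter, 40 mm high; origin at the centre of its underside.
- driver: Bystander: screwdriver, 150 mm long, lying behind the rack (beyond it as seen from the robot) on the table.
There are look-alikes about, which are no part of the job. Leave any purple or turquoise look-alike of the part that bears unit_b_centre alone.

How it is judged:
On the way, in this order (a step that is already met when the one before it is completed fails the run):
1. an empty lane has been found: one feeler is pressed more than 7 mm down, before any unit is loaded (value of joint any of feeler0, feeler1, feeler2, feeler3 above 0.007 m and not (x of unit_a_centre in the frame of rack between 0.02 and 0.034 m and y of unit_a_centre in the frame of rack between -0.115 and 0.115 m and z of unit_a_centre in the frame of rack below 0.022 m and angle between unit_a_centre's own z axis and vertical below 0.15 rad) and not (x of unit_b_centre in the frame of rack between 0.02 and 0.034 m and y of unit_b_centre in the frame of rack between -0.115 and 0.115 m and z of unit_b_centre in the frame of rack below 0.022 m and angle between unit_b_centre's own z axis and vertical below 0.15 rad)), for 0.05 s.
2. one loose unit has been pushed home in an empty lane (((x of unit_a_centre in the frame of rack between 0.02 and 0.034 m and y of unit_a_centre in the frame of rack between -0.115 and 0.115 m and z of unit_a_centre in the frame of rack below 0.022 m and angle between unit_a_centre's own z axis and vertical below 0.15 rad) or (x of unit_b_centre in the frame of rack between 0.02 and 0.034 m and y of unit_b_centre in the frame of rack between -0.115 and 0.115 m and z of unit_b_centre in the frame of rack below 0.022 m and angle between unit_b_centre's own z axis and vertical below 0.15 rad))), for 0.1 s.
At the end, for the whole second after the job is handed in: Both loose units lie film up (tilt under 0.15 rad) in lanes of the rack, under the roof, their rear ends standing out of the roof's front edge by no more than 5 mm, at rest, and all feelers are up again (under 3 mm) (x of unit_a_centre in the frame of rack between 0.02 and 0.034 m and y of unit_a_centre in the frame of rack between -0.115 and 0.115 m and z of each of unit_a_centre, unit_b_centre in the frame of rack below 0.022 m and angle between each of unit_a_centre, unit_b_centre's own z axis and vertical below 0.15 rad and x of unit_b_centre in the frame of rack between 0.02 and 0.034 m and y of unit_b_centre in the frame of rack between -0.115 and 0.115 m and linear speed of each of unit_a, unit_b below 0.01 m/s and value of joint each of feeler0, feeler1, feeler2, feeler3 below 0.003 m); the robot touches nothing.
It fails at once if the bottle is moved by more than 30 mm or tipped over (distance of bottle from where it was at the start of the episode above 0.03 m or angle between bottle's own z axis and vertical above 0.5 rad).
It fails at once if the tin is moved by more than 30 mm or tipped over (distance of tin from where it was at the start of the episode above 0.03 m or angle between tin's own z axis and vertical above 0.5 rad).
It fails at once if the driver is moved by more than 30 mm (distance of driver from where it was at the start of the episode above 0.03 m).
It also fails if it takes over 72 s, if anything falls off the work surface, if the arm or the gripper's body presses on something with over 40 N, if the wrist force passes 120 N, or if a joint passes its speed limit or range.

## Robot

A 6-joint arm with a two-finger parallel gripper is mounted at the origin on the work surface. World frame = base frame: x ahead of the robot, y to its left, z up, the work surface at z = 0. Lengths are in m, angles in rad, forces in N, time in s.
With the tool pointing down it reaches from about 0.375 to 0.9 m from the base axis. Payload 3.1 kg.
Tool frame: the origin (TCP) lies at the very end of the fingers, on their centre line; the grasp point (between the pads) lies 19 mm behind it; x points along the fingers, z is the direction in which the jaws open and shut, and the axes are right-handed (so a half turn about x gives the same grasp; the last joint's range is limited). The gripper opens to 85 mm and grips with 20 to 120 N. Pads are 22 mm wide; open, the fingers measure 114 mm over their backs; the gripper's body (76 mm by 85 mm) begins 54 mm behind the grasp point. The pads swing forward as they close: fully open they stand 13 mm farther back than shut.
Start: joints at [1.153, 0.527, 1.433, -0, 1.181, -0.178], TCP at [0.148, 0.607, 0.192] pointing down, gripper open.
Joint ranges: [-3.08, 3.08], [-0.75, 2.2], [0.22, 2.44], [-1.43, 4.57], [0, 2.65], [-2.85, 2.85]. Speed limits (rad/s): [2.79, 2.79, 3.14, 3.14, 3.14, 3.14].

## Interface

Orientations are given as a unit quaternion [x, y, z, w].
In Python, from station import manip, viewer, job gives the robot as it stands.
- The arm moves only by the tool move_arm, never from a script. Its argument "deltas" is one flat list of numbers, 7 for each row, row after row: the finger opening in mm, from 0 to 85.4, then the shift along the tool's x, y, z in mm, then the turn, a rotation vector about the tool's x, y, z in degrees. In form: [jaw, tx, ty, tz, rx, ry, rz, jaw, tx, ty, tz, rx, ry, rz, ...]. A call has 1 to 10 rows; each row shifts and turns the commanded pose from where the row before left it, along the tool's axes as they then stand; what a row does not reach is not made up. A row lasts 1/10 s, in which the tool goes at most 50 mm and 8.59 degrees, less where a joint would pass 70% of its speed; a pose out of reach is approached as far as the arm can. A call is refused whole if a number of a shift passes 50 or a number of a turn 8.59, either way. A call with a gripper value outside its range is refused whole. The fingers move at their own pace and stop on an object; "force" is the grip in N (left out, the last holds). Time passes only in rows, so rows that do not move let the fingers close. It gives the time, the measured TCP pose, the force and the opening at its end, in the units of the state.
- manip.sense(): the state, without advancing time (a new reading comes with each control period).
- viewer.snapshot(name): name is "scene" or "top" or "wrist"; returns a dict with "image" (400x640x3 uint8, red, green, blue), "depth" (400x640 float32, m along the optical axis (not along the pixel's ray), 0 where there is no reading), "fovy" (degrees; the focal length in pixels is half the picture's height over the tangent of half this angle, whatever the lens; pixels are square), "cx", "cy" (the principal point, pixels), "R" (3x3) and "t" (3): a world point X has camera coordinates R X + t. Camera axes: x right, y down, z forward; pixel columns grow to the right and rows downward; lengths in m; the calibration is good to about 2 mm. A picture is of the moment at which its call begins.
- job.sign_off(): hands the job in, once; it reports no verdict.
The state is a dict: "t": time; "q": joint angles; "qd": joint speeds; "tau": joint torques, N m; "tcp_pos": TCP position; "tool_rot": TCP orientation; "force": force on the tool from outside, world axes, zero at the start; "ft_torque": the same for the moment, N m; "finger_gap": opening from 0.0 (shut) to 1.0 (fully open).
Only numpy, scipy, OpenCV 4.12 (cv2) and the standard library are available. Lean on these libraries where they do the work, as an engineer would, in place of code of your own. Each camera call takes 0.05 s, during which the arm holds its last target.

## Working session

There is one attempt and no reset: what is moved stays moved. The work goes in short steps, Python scripts to look and compute and a tool call to move; the robot and the scene stay as the last step left them, time stands still between calls to the robot, and variables do not carry over. Pictures are saved under pics/ and viewed, and the job is handed in when it is done.

Besides the shell and the picture viewer there is one more tool, called as a command line: name --argument value ..., lists and objects as JSON in quotes. move_arm: Moves the arm, as the interface text tells. Its arguments: {"type":"object","properties":{"deltas":{"type":"array"},"force":{"type":"number"}},"required":["deltas"]}

```bash
ls; mkdir -p pics; cat > h.py <<'E'
import numpy as np,cv2
from station import manip,viewer,job
def snap(n,f):
    s=viewer.snapshot(n); np.savez(''+f+'.npz',**s); cv2.imwrite('pics/'+f+'.png',s['image'][:,:,::-1]); return s
def cloud(s):
    f=200/np.tan(np.radians(s['fovy'])/2); d=s['depth']; v,u=np.mgrid[0:400,0:640]
    P=np.stack([(u-s['cx'])/f*d,(v-s['cy'])/f*d,d],-1)
    return (P-s['t'])@s['R']
E
python3 - <<'E'
from h import *
print(manip.sense())
for n in ['scene','top','wrist']:
    s=snap(n,n+'0'); print(n,s['fovy'],s['cx'],s['cy'],s['R'].round(3).tolist(),s['t'])
E
```

```text
pics
{'t': 0.0, 'q': array([ 1.15349691e+00,  5.28472353e-01,  1.43386896e+00,  1.44675347e-05,
        1.18137171e+00, -1.78500433e-01]), 'qd': array([-0.00112103, -0.00080684, -0.00055636, -0.00063807, -0.0004751 ,
       -0.00035712]), 'tau': array([-8.19844945e-05, -4.42346549e+01, -1.78030050e+01, -5.15748127e-05,
        8.20201007e-03,  1.36600482e-05]), 'tcp_pos': array([0.1474842 , 0.60655514, 0.19074049]), 'tool_rot': array([-0.43722738,  0.55666361,  0.43653342,  0.55533451]), 'force': array([0.11990059, 0.02039529, 0.23908785]), 'ft_torque': array([0.03521848, 0.03578812, 0.00281727]), 'finger_gap': 1.0033318696708393}
scene 45.206268118893526 318.67874004675434 198.0828875606723 [[-0.534, 0.845, 0.017], [0.664, 0.432, -0.611], [-0.523, -0.316, -0.791]] [ 0.35161259 -0.33880314  1.57095832]
top 52.8739019808778 320.89190935588226 191.587307803275 [[-0.026, -1.0, 0.002], [-0.997, 0.026, -0.066], [0.066, -0.003, -0.998]] [-0.04670499  0.58410996  1.01429445]
wrist 70.03841957164106 318.92284617954954 203.0699869823019 [[0.237, 0.971, -0.002], [0.936, -0.228, 0.267], [0.259, -0.065, -0.964]] [-0.62508897 -0.03503194  0.37803754]
```

View pics/top0.png

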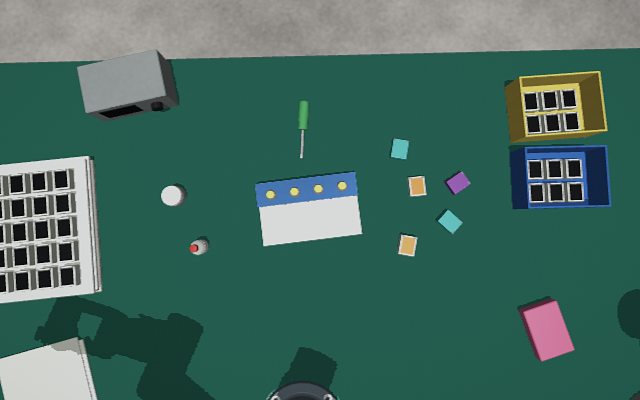

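View pics/scene0.png

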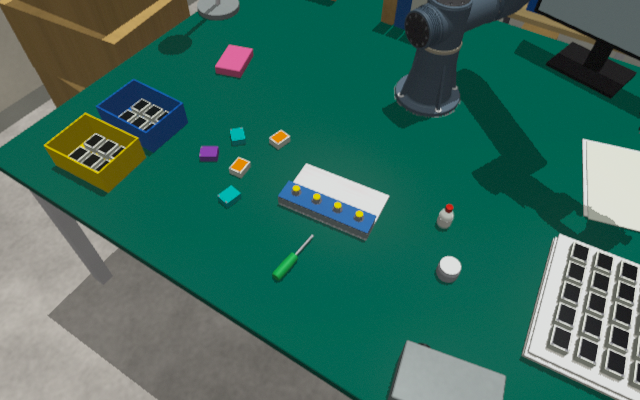

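The top view shows the rack around (308,210). The orange-film, white-housing candidates are at (417,186) and (407,245). The look-alikes are turquoise at (400,149) and (449,221), and purple at (458,182). Next I'll measure positions and check an enlarged crop.

```bash
python3 - <<'E'
from h import *
s=dict(np.load('top0.npz')); P=cloud(s); im=s['image']; hsv=cv2.cvtColor(im,cv2.COLOR_RGB2HSV)
def comps(m,nm,lo=8):
    n,l,st,c=cv2.connectedComponentsWithStats(m.astype(np.uint8))
    for i in range(1,n):
        if st[i,4]<lo: continue
        k=(l==i); p=P[k]; p=p[p[:,2]<0.3]; r=cv2.minAreaRect(p[:,:2].astype(np.float32)*1000)
        print(nm,c[i].round(),st[i,4],'med',np.median(p,0).round(4),'rect',np.round(r[0],1),np.round(r[1],1),round(r[2],1))
H,S,V=[hsv[...,i].astype(int) for i in range(3)]
roi=np.zeros(H.shape,bool); roi[140:265,150:480]=1
comps(roi&(H>=8)&(H<19)&(S>90)&(V>120),'orange',60)
comps(roi&(H>=20)&(H<35)&(S>100)&(V>120),'yellow')
comps(roi&(H>100)&(H<125)&(S>100)&(V>80),'blue',100)
comps(roi&(S<40)&(V>150),'white',40)
comps(roi&(H>80)&(H<98)&(S>100)&(V>130),'turq',60)
comps(roi&(H<6)&(S>130)&(V>100),'red',8)
cv2.imwrite('pics/crop0.png',cv2.resize(im[135:265,240:480,::-1],None,fx=3.3,fy=3.3,interpolation=cv2.INTER_CUBIC))
E
```

```text
orange [417. 186.] 183 med [ 0.5908 -0.3083  0.0229] rect [ 591.4 -308.4] [40.6 30.5] 3.7
yellow [342. 185.] 45 med [ 0.5956 -0.1144  0.054 ] rect [ 595.8 -114.1] [16.2 19. ] 3.9
yellow [318. 188.] 44 med [ 0.5896 -0.0545  0.0541] rect [590.2 -53.4] [16.2 17.7] 0.2
yellow [294. 191.] 43 med [0.5835 0.0052 0.0541] rect [584.1   5.1] [15.2 16. ] 89.1
yellow [270. 194.] 46 med [0.5777 0.0649 0.0538] rect [579.4  64.8] [15.5 18.7] 86.5
yellow [404. 248.] 29 med [ 0.4325 -0.267   0.0228] rect [ 435.2 -267.5] [31.  15.3] 18.3
blue [306. 189.] 2034 med [ 0.5913 -0.0243  0.0364] rect [589.6 -26.1] [ 61.2 261. ] 5.9
white [417. 186.] 103 med [ 0.5917 -0.3093  0.0222] rect [ 591.6 -311.2] [49.3 47.2] 5.2
white [171. 195.] 322 med [0.582  0.3154 0.0403] rect [581.7 317. ] [49.7 48.7] 86.0
white [310. 220.] 3879 med [ 0.5101 -0.0312  0.0064] rect [510.2 -32.2] [101.4 257.8] 5.5
white [407. 245.] 109 med [ 0.4408 -0.2767  0.0219] rect [ 439.9 -281.2] [47.8 49.3] 78.2
white [199. 247.] 95 med [0.4507 0.2425 0.0502] rect [450.4 246.7] [33.3 28.3] 8.6
turq [400. 149.] 283 med [ 0.6876 -0.268   0.0224] rect [ 688.8 -269.5] [45.6 49.1] 81.2
turq [450. 221.] 296 med [ 0.4989 -0.3885  0.0224] rect [ 497.7 -393.1] [57.  44.7] 46.4
red [193. 248.] 43 med [0.4509 0.2498 0.0752] rect [450.7 249.8] [15.  14.9] 83.5
```

View pics/crop0.png

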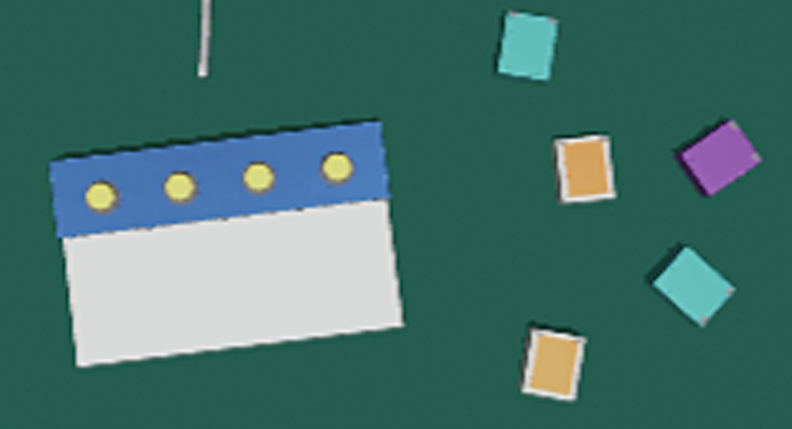

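The crop confirms that the two white housings with orange film, (417,186) and (407,245), are the loose units; the purple and turquoise look-alikes are solid-coloured. The four feelers measure z = 54 mm at 60 mm spacing, which matches the spec. Next is a planning helper.

```bash
cat >> h.py <<'E'
from scipy.spatial.transform import Rotation as Ro
th=np.arctan2(0.0179,0.1793); XR=np.array([np.cos(th),np.sin(th)]); YR=np.array([-np.sin(th),np.cos(th)]); O=np.array([0.58665,-0.02475])-0.027*XR
def rack(x,y): return O+x*XR+y*YR
def plan(xy,z,yaw):  # yaw deg: jaw axis = world y rotated by yaw; print the turn and the shift after the turn
    s=manip.sense(); R=Ro.from_quat(s['tool_rot']); best=None
    for sg in (1,-1):
        a=np.radians(yaw); zz=sg*np.array([-np.sin(a),np.cos(a),0]); xx=np.array([0,0,-1.]); yy=np.cross(zz,xx)
        T=Ro.from_matrix(np.stack([xx,yy,zz],1)); rv=np.degrees((R.inv()*T).as_rotvec())
        if best is None or np.linalg.norm(rv)<np.linalg.norm(best[0]): best=(rv,T)
    rv,T=best; d=np.array([*xy,z])-s['tcp_pos']
    print('t',round(s['t'],2),'tcp',s['tcp_pos'].round(4),'F',s['force'].round(1),'gap',round(s['finger_gap']*85.4,1))
    print('turn',rv.round(2),'shift after turn',(T.inv().apply(d)*1000).round(1),'shift before',(R.inv().apply(d)*1000).round(1), 'q6',s['q'][5].round(2))
E
python3 - <<'E'
from h import *
print(np.degrees(th),O)
for i,y in enumerate([.09,.03,-.03,-.09]): print(i,rack(.027,y))
s=manip.sense(); print(Ro.from_quat(s['tool_rot']).as_matrix().round(3))
plan(rack(.027,.09),.075,np.degrees(th))
E
```

```text
5.701101319234316 [ 0.55978355 -0.02743215]
0 [0.5777095  0.06480483]
1 [0.58366983 0.00510161]
2 [ 0.58963017 -0.05460161]
3 [ 0.5955905  -0.11430483]
[[-0.001 -0.972  0.237]
 [-0.002  0.237  0.972]
 [-1.     0.    -0.002]]
t 0.15 tcp [0.1475 0.6067 0.1909] F [ 0.4 -0.4 -0.3] gap 85.6
turn [-19.38  -0.09  -0.03] shift after turn [ 115.9 -374.2 -581.9] shift before [ 116.5 -546.2 -424.6] q6 -0.18
```

move_arm --deltas '[0,0,0,0,-6.46,0,0,0,0,0,0,-6.46,0,0,0,0,0,0,-6.46,0,0,0,0,-25,-38.8,0,0,0,0,0,-25,-38.8,0,0,0,0,0,-25,-38.8,0,0,0,0,0,-25,-38.8,0,0,0,0,0,-25,-38.8,0,0,0,0,0,-25,-38.8,0,0,0,0,0,-25,-38.8,0,0,0]' --force 20

```text
t: 1.15
tcp_pos: [0.3496, 0.3528, 0.1917]
tool_rot: [-0.524, 0.474, 0.524, 0.474]
force: [0.2, -0.4, 0.5]
finger_gap: -0.004
```

move_arm --deltas '[0,0,-25,-38.8,0,0,0,0,0,-25,-38.8,0,0,0,0,0,-25,-38.8,0,0,0,0,0,-25,-38.8,0,0,0,0,0,-25,-38.8,0,0,0,0,0,-25,-38.8,0,0,0,0,0,-25,-38.8,0,0,0,0,0,0,0,0,0,0]'

```text
t: 1.95
tcp_pos: [0.5547, 0.0967, 0.1917]
tool_rot: [0.524, -0.475, -0.521, -0.477]
force: [0.3, 0.9, 0.5]
finger_gap: -0.001
```

```bash
python3 - <<'E'
from h import *
plan(rack(.027,.09),.064,np.degrees(th))
snap('wrist','w1')
E
```

```text
t 1.95 tcp [0.5547 0.0967 0.1917] F [0.3 0.9 0.5] gap -0.1
turn [-0.34 -0.13  0.24] shift after turn [127.7 -19.8 -34. ] shift before [127.9 -19.4 -33.6] q6 -1.69
```

View pics/w1.png

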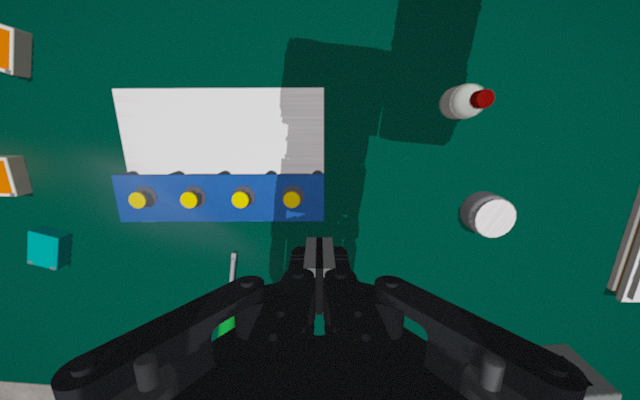

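The wrist view shows the rack, with feelers at (137..292, 200), the apron above, and the bottle and tin to the right. I'll cross-check feeler positions from this camera.

```bash
cat >> h.py <<'E'
def yell(f):
    s=dict(np.load(f+'.npz')); P=cloud(s); h=cv2.cvtColor(s['image'],cv2.COLOR_RGB2HSV).astype(int)
    m=((h[...,0]>=20)&(h[...,0]<35)&(h[...,1]>150)&(h[...,2]>110)&(P[...,2]>.035)).astype(np.uint8)
    n,l,st,c=cv2.connectedComponentsWithStats(m)
    for i in range(1,n):
        if st[i,4]>30:
            p=P[l==i]; z=np.percentile(p[:,2],80); p=p[p[:,2]>z-.003]
            x=(p[:,:2].min(0)+p[:,:2].max(0))/2; d=x-O; print(c[i].round(),st[i,4],p.mean(0).round(4),'rack',(d@XR*1000).round(1),(d@YR*1000).round(1))
E
python3 - <<'E'
from h import *
yell('w1')
E
```

```text
[291. 199.] 211 [0.5757 0.0667 0.0549] rack -13.0 103.8
[137. 200.] 184 [ 0.5934 -0.1116  0.0532] rack 25.5 -87.6
[189. 199.] 209 [ 0.5861 -0.0495  0.0584] rack -13.4 44.5
[240. 199.] 209 [0.5819 0.0074 0.0532] rack 25.9 32.3
```

move_arm --deltas '[0,30,-19,-33,0,0,0,0,45,0,0,0,0,0,0,45,0,0,0,0,0,0,0,0,0,0,0,0]'

```text
t: 2.4
tcp_pos: [0.5652, 0.0719, 0.0657]
tool_rot: [-0.52, 0.478, 0.529, 0.471]
force: [-1.8, -0.1, -0.1]
finger_gap: -0.004
```

```bash
python3 - <<'E'
from h import *
plan(rack(.027,.09),.058,np.degrees(th))
E
```

```text
t 2.4 tcp [0.5652 0.0719 0.0657] F [-1.8 -0.1 -0.1] gap -0.3
turn [ 0.03  0.17 -0.91] shift after turn [  7.7 -11.7  -8.3] shift before [  7.5 -11.9  -8.3] q6 -1.74
```

move_arm --deltas '[0,0,-12,-8,0,0,-0.9,0,5,0,0,0,0,0,0,0,0,0,0,0,0,0,0,0,0,0,0,0]'

```text
t: 2.8
tcp_pos: [0.586, 0.0639, 0.0686]
tool_rot: [0.529, -0.47, -0.52, -0.479]
force: [-0.3, -0.5, -0.0]
finger_gap: 0.001
```

```bash
python3 - <<'E'
from h import *
plan(rack(.027,.09),.054,np.degrees(th))
E
```

```text
t 2.8 tcp [0.586  0.0639 0.0686] F [-0.3 -0.5 -0. ] gap 0.1
turn [ 0.01 -0.03  1.08] shift after turn [14.6  8.2  1.7] shift before [14.5  8.4  1.7] q6 -1.76
```

move_arm --deltas '[0,0,8,2,0,0,1,0,10,0,0,0,0,0,0,0,0,0,0,0,0,0,0,0,0,0,0,0]'

```text
t: 3.2
tcp_pos: [0.5763, 0.065, 0.0561]
tool_rot: [-0.524, 0.475, 0.525, 0.474]
force: [-0.4, 0.9, -0.2]
finger_gap: 0.001
```

```bash
python3 - <<'E'
from h import *
plan(rack(.027,.09),.054,np.degrees(th))
E
```

```text
t 3.2 tcp [0.5763 0.065  0.0561] F [-0.4  0.9 -0.2] gap 0.0
turn [ 0.    0.01 -0.17] shift after turn [ 2.1 -1.3 -0.4] shift before [ 2.1 -1.4 -0.4] q6 -1.75
```

Now press lane 0, first to about 4 mm.

move_arm --deltas '[0,2,0,0,0,0,0,0,2,0,0,0,0,0,0,2,0,0,0,0,0,0,0,0,0,0,0,0]'

```text
t: 3.6
tcp_pos: [0.5766, 0.0649, 0.0502]
tool_rot: [-0.524, 0.475, 0.525, 0.474]
force: [-0.4, 0.0, 0.9]
finger_gap: -0.001
```

move_arm --deltas '[0,1.5,0,0,0,0,0,0,1.5,0,0,0,0,0,0,0,0,0,0,0,0]'

```text
t: 3.9
tcp_pos: [0.5766, 0.065, 0.0474]
tool_rot: [-0.524, 0.475, 0.525, 0.474]
force: [-0.8, -0.4, -0.1]
finger_gap: -0.002
```

move_arm --deltas '[0,1.5,0,0,0,0,0,0,1.5,0,0,0,0,0,0,1.5,0,0,0,0,0,0,0,0,0,0,0,0]'

```text
t: 4.3
tcp_pos: [0.5766, 0.065, 0.0428]
tool_rot: [-0.524, 0.475, 0.525, 0.474]
force: [-0.2, 0.3, -0.4]
finger_gap: 0.003
```

```bash
python3 - <<'E'
from h import *
print(np.array([manip.sense()['force'] for _ in range(3)]))
for n in ['wrist','scene']: snap(n,n+'2')
s=dict(np.load('scene2.npz')); cv2.imwrite('pics/s2c.png',cv2.resize(s['image'][130:260,250:420,::-1],None,fx=4,fy=4))
E
```

```text
[[-0.24376154  0.26674698 -0.39039961]
 [-0.24376154  0.26674698 -0.39039961]
 [-0.24376154  0.26674698 -0.39039961]]
```

View pics/wrist2.png

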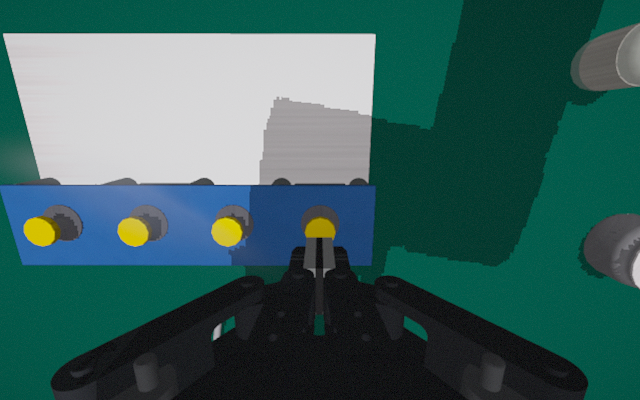

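View pics/s2c.png

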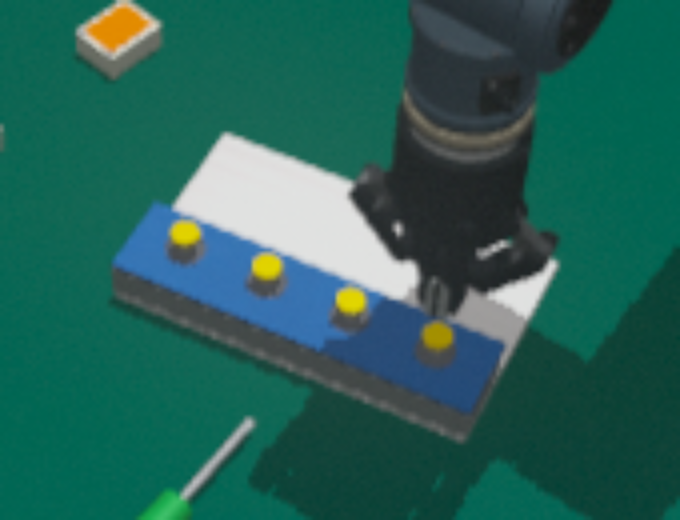

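```bash
python3 - <<'E'
from h import *
yell('wrist2'); yell('scene2')
s=dict(np.load('scene2.npz')); P=cloud(s)
for v in range(196,222,2): print(v,[(P[v,u]*1000).round().astype(int).tolist() for u in (356,358,360,362)])
s=dict(np.load('wrist2.npz')); P=cloud(s); print('cam',-s['R'].T@s['t'],s['R'].round(2).tolist())
for v in range(215,300,6): print(v,[(P[v,u]*1000).round().astype(int).tolist() for u in (310,320,328)])
cv2.imwrite('pics/w2c.png',cv2.resize(s['image'][180:300,240:400,::-1],None,fx=5,fy=5))
E
```

```text
[ 40. 231.] 703 [ 0.5935 -0.1112  0.054 ] rack -3.1 -4.3
[227. 231.] 685 [0.5818 0.0074 0.054 ] rack -2.7 56.5
[320. 228.] 493 [0.574  0.066  0.0539] rack -4.3 94.6
[133. 232.] 643 [ 0.588  -0.052   0.0541] rack -2.9 26.4
[ 89. 145.] 468 [ 0.7907 -0.6422  0.0911] rack 388.1 -221.1
[296. 188.] 33 [ 0.5934 -0.1123  0.0534] rack 25.5 -87.8
[316. 196.] 34 [ 0.5881 -0.0527  0.0537] rack 24.8 -27.9
[337. 205.] 35 [0.5823 0.0069 0.0543] rack 25.7 32.4
[359. 214.] 36 [0.5753 0.0669 0.0533] rack 24.6 92.1
196 [[588, 58, 134], [589, 64, 139], [579, 64, 128], [592, 75, 150]]
198 [[590, 59, 128], [590, 65, 132], [578, 65, 119], [588, 74, 136]]
200 [[583, 57, 112], [585, 63, 118], [587, 69, 125], [588, 75, 130]]
202 [[584, 58, 105], [587, 64, 113], [587, 70, 116], [588, 75, 121]]
204 [[588, 61, 104], [587, 66, 107], [587, 71, 110], [583, 74, 108]]
206 [[587, 61, 95], [589, 67, 101], [585, 70, 99], [580, 74, 96]]
208 [[589, 62, 89], [587, 67, 91], [584, 71, 90], [583, 75, 92]]
210 [[559, 50, 38], [554, 53, 34], [587, 73, 86], [524, 52, -1]]
212 [[573, 57, 51], [571, 62, 52], [569, 66, 53], [556, 6
[... 443 characters left out ...]
66, 54], [569, 71, 53]]
227 [[574, 60, 54], [574, 66, 53], [573, 71, 53]]
233 [[578, 60, 53], [577, 67, 53], [577, 72, 52]]
239 [[568, 60, 87], [567, 65, 89], [567, 70, 89]]
245 [[567, 61, 97], [567, 65, 95], [567, 69, 95]]
251 [[568, 61, 102], [567, 65, 103], [567, 69, 102]]
257 [[567, 61, 109], [567, 65, 109], [567, 69, 108]]
263 [[567, 61, 116], [567, 65, 115], [567, 69, 115]]
269 [[568, 61, 119], [567, 65, 119], [567, 69, 118]]
275 [[567, 61, 126], [570, 66, 120], [566, 68, 126]]
281 [[567, 62, 130], [573, 66, 119], [566, 68, 130]]
287 [[567, 62, 134], [575, 66, 120], [566, 68, 134]]
293 [[567, 62, 138], [579, 67, 119], [567, 68, 137]]
299 [[569, 62, 138], [581, 67, 120], [567, 68, 140]]
```

View pics/w2c.png

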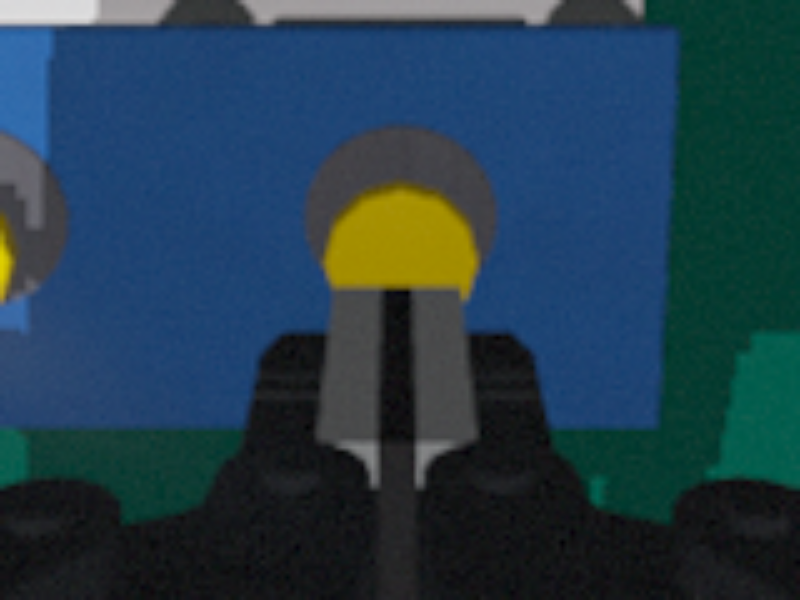

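The cameras disagree with the reported TCP. Both put the actual finger ends at z ≈ 86 mm, while the TCP reads 43 mm with no contact force. The button is not touched yet, so I'll trust the images and descend slowly, watching the force.

move_arm --deltas '[0,5,0,0,0,0,0,0,5,0,0,0,0,0,0,5,0,0,0,0,0,0,5,0,0,0,0,0,0,0,0,0,0,0,0]'

```text
t: 4.9
tcp_pos: [0.576, 0.065, 0.0221]
tool_rot: [-0.523, 0.475, 0.525, 0.474]
force: [-0.7, 0.3, 0.5]
finger_gap: 0.0
```

```bash
python3 - <<'E'
from h import *
s=snap('wrist','w3');P=cloud(s); plan(rack(.027,.09),.01,np.degrees(th)); yell('w3')
for v in range(215,260,3): print(v,[(P[v,u]*1000).round().astype(int).tolist() for u in (312,328)])
E
```

```text
t 4.95 tcp [0.5763 0.065  0.0225] F [ 0.6  0.2 -0. ] gap 0.1
turn [-0.    0.01 -0.17] shift after turn [12.5 -1.4 -0.3] shift before [12.5 -1.4 -0.3] q6 -1.75
[ 10. 245.] 630 [ 0.5937 -0.1088  0.0537] rack -2.5 -1.1
[111. 245.] 874 [ 0.5875 -0.0517  0.0541] rack -2.8 26.5
[215. 246.] 797 [0.582  0.0072 0.054 ] rack -2.9 56.4
[321. 236.] 188 [0.5706 0.0663 0.0533] rack 21.5 91.9
215 [[564, 60, 36], [563, 70, 35]]
218 [[566, 61, 35], [565, 70, 36]]
221 [[568, 61, 35], [567, 71, 36]]
224 [[570, 61, 36], [570, 71, 35]]
227 [[572, 61, 36], [571, 71, 36]]
230 [[569, 61, 50], [573, 71, 36]]
233 [[569, 61, 54], [568, 70, 54]]
236 [[571, 61, 53], [570, 70, 53]]
239 [[567, 61, 67], [566, 70, 68]]
242 [[567, 61, 72], [566, 69, 73]]
245 [[567, 62, 75], [567, 69, 74]]
248 [[567, 62, 79], [566, 69, 79]]
251 [[567, 62, 82], [566, 69, 82]]
254 [[567, 62, 85], [566, 69, 85]]
257 [[567, 62, 88], [567, 69, 87]]
```

Confirmed: the real tip is about 43–44 mm above the reported TCP, so contact should come at TCP z ≈ 11 mm.

move_arm --deltas '[0,5,0,0,0,0,0,0,5,0,0,0,0,0,0,2,0,0,0,0,0,0,2,0,0,0,0,0,0,0,0,0,0,0,0]'

```text
t: 5.45
tcp_pos: [0.5771, 0.0649, 0.0113]
tool_rot: [-0.524, 0.475, 0.524, 0.474]
force: [-3.6, -0.3, 14.9]
finger_gap: 0.002
```

move_arm --deltas '[0,1,0,0,0,0,0,0,1,0,0,0,0,0,0,0,0,0,0,0,0]'

```text
t: 5.75
tcp_pos: [0.5772, 0.0649, 0.011]
tool_rot: [0.525, -0.475, -0.524, -0.474]
force: [-6.4, 0.1, 26.3]
finger_gap: 0.001
```

Lane 0 stopped hard (26 N) after about 3 mm, so it is full. That puts the tip offset at 40 mm. On to lane 1.

move_arm --deltas '[0,-15,0,0,0,0,0,0,0,0,-30,0,0,0,0,0,0,-30,0,0,0,0,0,0,0,0,0,0,0,0,0,0,0,0,0]'

```text
t: 6.25
tcp_pos: [0.5825, 0.0048, 0.022]
tool_rot: [-0.523, 0.475, 0.524, 0.475]
force: [-0.5, 0.1, -0.9]
finger_gap: -0.002
```

move_arm --deltas '[0,5,0,0,0,0,0,0,3,0,0,0,0,0,0,2,0,0,0,0,0,0,2,0,0,0,0,0,0,0,0,0,0,0,0]'

```text
t: 6.75
tcp_pos: [0.5823, 0.006, 0.0098]
tool_rot: [-0.524, 0.475, 0.525, 0.474]
force: [-0.5, 0.8, 1.8]
finger_gap: 0.002
```

move_arm --deltas '[0,2,0,0,0,0,0,0,2,0,0,0,0,0,0,2,0,0,0,0,0,0,1,0,0,0,0,0,0,0,0,0,0,0,0]'

```text
t: 7.25
tcp_pos: [0.5827, 0.0054, 0.003]
tool_rot: [-0.524, 0.475, 0.525, 0.474]
force: [-0.1, 1.5, 3.0]
finger_gap: 0.0
```

move_arm --deltas '[0,1,0,0,0,0,0,0,0,0,0,0,0,0]'

```text
t: 7.45
tcp_pos: [0.5828, 0.0053, 0.0025]
tool_rot: [-0.524, 0.475, 0.525, 0.474]
force: [-1.2, 2.0, 4.8]
finger_gap: -0.001
```

Lane 1 went down to its end stop with light force, so it is empty. Now lane 2.

move_arm --deltas '[0,-20,0,0,0,0,0,0,0,0,-30,0,0,0,0,0,0,-30,0,0,0,0,0,0,0,0,0,0,0,5,0,0,0,0,0,0,3,0,0,0,0,0,0,2,0,0,0,0,0,0,2,0,0,0,0,0,0,0,0,0,0,0,0]'

```text
t: 8.35
tcp_pos: [0.5881, -0.0537, 0.0113]
tool_rot: [-0.524, 0.475, 0.525, 0.473]
force: [-3.1, -0.9, 10.1]
finger_gap: 0.002
```

move_arm --deltas '[0,1,0,0,0,0,0,0,1,0,0,0,0,0,0,0,0,0,0,0,0]'

```text
t: 8.65
tcp_pos: [0.5882, -0.0538, 0.0111]
tool_rot: [-0.524, 0.475, 0.525, 0.473]
force: [-6.0, -0.1, 21.0]
finger_gap: 0.002
```

Lane 2 is full (21 N). Now to confirm lane 3.

move_arm --deltas '[0,-15,0,0,0,0,0,0,0,0,-30,0,0,0,0,0,0,-30,0,0,0,0,0,0,0,0,0,0,0,5,0,0,0,0,0,0,3,0,0,0,0,0,0,2,0,0,0,0,0,0,2,0,0,0,0,0,0,0,0,0,0,0,0]'

```text
t: 9.55
tcp_pos: [0.594, -0.113, 0.0107]
tool_rot: [-0.523, 0.475, 0.525, 0.474]
force: [-0.4, 0.4, 1.6]
finger_gap: 0.003
```

move_arm --deltas '[0,2,0,0,0,0,0,0,2,0,0,0,0,0,0,1,0,0,0,0,0,0,0,0,0,0,0,0]'

```text
t: 9.95
tcp_pos: [0.5947, -0.114, 0.0061]
tool_rot: [-0.524, 0.475, 0.525, 0.474]
force: [-0.6, 1.1, 2.9]
finger_gap: -0.002
```

Lane 3 is also empty (below 45 mm, 2.9 N). So lanes 1 and 3 are the ones to load. Now I'll raise and move toward the units.

move_arm --deltas '[0,-50,0,0,0,0,0,0,-50,0,0,0,0,0,0,0,0,-45,0,0,0,60,0,0,-45,0,0,0,60,0,0,-45,0,0,0,60,0,0,-40,0,0,0,60,0,25,0,0,0,0,60,0,0,0,0,0,0,60,0,0,0,0,0,0]'

```text
t: 10.85
tcp_pos: [0.587, -0.291, 0.1059]
tool_rot: [-0.523, 0.475, 0.524, 0.474]
force: [-1.0, 0.6, -0.1]
finger_gap: 0.699
```

```bash
cat >> h.py <<'E'
def units(f):
    s=dict(np.load(f+'.npz')); P=cloud(s); h=cv2.cvtColor(s['image'],cv2.COLOR_RGB2HSV).astype(int)
    m=((h[...,0]>=8)&(h[...,0]<20)&(h[...,1]>120)&(h[...,2]>110)&(P[...,2]<.05)).astype(np.uint8)
    n,l,st,c=cv2.connectedComponentsWithStats(m)
    for i in range(1,n):
        if st[i,4]>200:
            p=P[l==i]; r=cv2.minAreaRect(p[:,:2].astype(np.float32)*1000)
            w,h_=r[1]; a=r[2] if w>h_ else r[2]+90
            a=(a+90)%180-90
            d=np.array(r[0])/1000-O
            print(c[i].round(),st[i,4],'z',np.median(p[:,2]).round(4),'ctr',np.round(r[0],1),'size',np.round(r[1],1),'yaw long',round(a,1),'rack',(d@XR*1000).round(1),(d@YR*1000).round(1))
E
python3 - <<'E'
from h import *
snap('wrist','w4'); plan((.591,-.308),.06,5.7); units('w4'); yell('w4')
E
```

```text
t 10.9 tcp [ 0.5876 -0.2906  0.1061] F [-0.1  1.2 -0. ] gap 59.5
turn [-0.   -0.01 -0.07] shift after turn [ 46.1  -1.7 -17.6] shift before [ 46.1  -1.7 -17.6] q6 -2.3
[518. 231.] 406 [ 0.594  -0.115   0.0543] rack -14.7 -172.1
[586. 231.] 427 [ 0.5882 -0.0559  0.0543] rack -14.3 -142.0
[ 21. 335.] 4259 [ 0.7499 -0.5556  0.0765] rack 55.4 -410.7
```

View pics/w4.png

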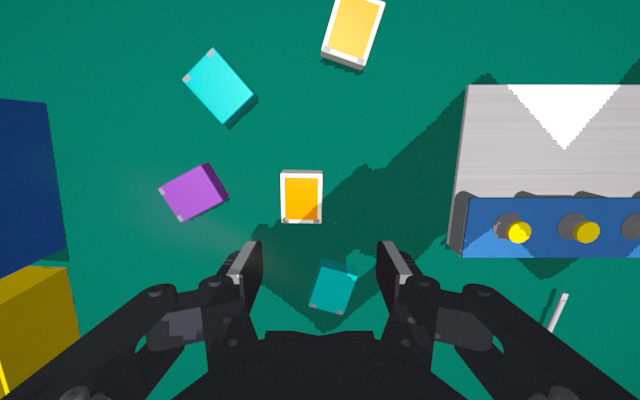

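The wrist view shows unit A at (301,197) and unit B at (353,30). Purple is at (193,192), turquoise at (220,87) and (333,288), and the rack is to the right. I'll measure by top surface height.

```bash
cat >> h.py <<'E'
def units(f,zlo=.017,zhi=.028):
    s=dict(np.load(f+'.npz')); P=cloud(s); h=cv2.cvtColor(s['image'],cv2.COLOR_RGB2HSV).astype(int); H,S,V=h[...,0],h[...,1],h[...,2]
    org=(H>=8)&(H<29)&(S>110)&(V>100)
    m=((org|((S<60)&(V>120)))&(P[...,2]>zlo)&(P[...,2]<zhi)).astype(np.uint8)
    n,l,st,c=cv2.connectedComponentsWithStats(m)
    for i in range(1,n):
        k=l==i
        if st[i,4]>150 and (org&k).sum()>80:
          for nm,q in (('top',k),('film',k&org)):
            p=P[q]; r=cv2.minAreaRect(p[:,:2].astype(np.float32)*1000)
            w,h_=r[1]; a=r[2] if w>h_ else r[2]+90
            a=(a+90)%180-90; d=np.array(r[0])/1000-O
            print(nm,c[i].round(),st[i,4],'z',np.median(p[:,2]).round(4),'ctr',np.round(r[0],1),'size',np.round(r[1],1),'yaw long',round(a,1),'rack',(d@XR*1000).round(1),(d@YR*1000).round(1))
E
python3 - <<'E'
from h import *
units('w4'); units('top0')
E
```

```text
top [352.  29.] 2909 z 0.0215 ctr [ 441.1 -277.1] size [40.2 50.2] yaw long -12.0 rack -142.9 -236.6
film [352.  29.] 2909 z 0.0216 ctr [ 440.7 -276.7] size [30.8 41.1] yaw long -12.4 rack -143.3 -236.2
top [300. 197.] 2031 z 0.0214 ctr [ 591.6 -307.6] size [50.  39.9] yaw long 4.5 rack 3.8 -282.0
film [300. 197.] 2031 z 0.0216 ctr [ 591.4 -307.2] size [41.7 30.8] yaw long 4.0 rack 3.7 -281.5
top [ 47. 305.] 999 z 0.0226 ctr [ 739.1 -565.3] size [99.7 40.6] yaw long 27.8 rack 125.0 -553.0
film [ 47. 305.] 999 z 0.0226 ctr [ 739.1 -565.3] size [99.7 40.6] yaw long 27.8 rack 125.0 -553.0
top [417. 186.] 277 z 0.0227 ctr [ 591.5 -307.4] size [49.6 40. ] yaw long 4.7 rack 3.7 -281.8
film [417. 186.] 277 z 0.0227 ctr [ 591.3 -308.8] size [40.4 29.8] yaw long 3.9 rack 3.4 -283.1
top [407. 245.] 290 z 0.0226 ctr [ 441.  -276.6] size [39.7 49.8] yaw long -12.7 rack -143.0 -236.2
film [407. 245.] 290 z 0.0227 ctr [ 440.4 -278.3] size [29.5 39.4] yaw long -10.1 rack -143.7 -237.8
```

Unit measurements agree between the two cameras: 50×40 mm, top at z = 22 mm. Before gripping I need the gripper's real shape, because its tips are 40 mm short of the TCP. I'll check from depth.

```bash
python3 - <<'E'
from h import *
for f,tcp in (('wrist2',[.5766,.065,.0428]),('w4',[.5876,-.2906,.1061])):
    s=dict(np.load(f+'.npz')); P=cloud(s); d=s['depth']
    Q=(P-np.array(tcp)); 
    X=Q[...,0]*XR[0]+Q[...,1]*XR[1]; Y=Q[...,0]*YR[0]+Q[...,1]*YR[1]; Z=Q[...,2]
    m=(d>0)&(abs(X)<.07)&(abs(Y)<.08)&(Z>.03 )&(Z<.2)
    print(f,'min depth',d[d>0].min())
    for z in range(30,150,6):
        k=m&(Z*1000>=z)&(Z*1000<z+6)
        if k.sum()>5:
            y=Y[k]*1000; x=X[k]*1000
            print(z,k.sum(),'x',np.percentile(x,[1,50,99]).round(),'|y|',np.percentile(abs(y),[1,50,99]).round())
E
python3 - <<'E'
import sys; sys.path.insert(0,'.')
from h import *
s=snap('top','t5'); cv2.imwrite('pics/t5c.png',cv2.resize(s['image'][120:280,300:500,::-1],None,fx=4,fy=4))
s=snap('scene','s5'); cv2.imwrite('pics/s5c.png',cv2.resize(s['image'][60:210,180:360,::-1],None,fx=4,fy=4))
E
```

```text
wrist2 min depth 0.05055237
42 127 x [-10.  -9.  -5.] |y| [ 0.  5. 12.]
48 265 x [-10.  -6.  -5.] |y| [ 0.  7. 14.]
54 298 x [-10.  -6.  -5.] |y| [ 0.  7. 14.]
60 344 x [-10.  -9.  -5.] |y| [ 0.  7. 14.]
66 278 x [-10.  -9.  -5.] |y| [ 0.  5. 14.]
72 593 x [-10.  -5.  12.] |y| [0. 1. 8.]
78 458 x [-12. -10.  -2.] |y| [ 1. 10. 27.]
84 1703 x [-12. -10.  10.] |y| [ 1.  9. 33.]
90 3436 x [-12.  -8.  10.] |y| [ 2. 25. 37.]
96 2557 x [-11.  -9.  10.] |y| [ 3. 30. 42.]
102 2787 x [-16. -10.   9.] |y| [ 3. 32. 47.]
108 5369 x [-16. -10.   8.] |y| [ 3. 36. 51.]
114 6315 x [-16. -10.   7.] |y| [ 1. 39. 56.]
120 8052 x [-16. -10.   0.] |y| [ 1. 40. 60.]
126 9685 x [-17. -10.  -2.] |y| [ 0. 43. 61.]
132 4893 x [-19. -17.  -8.] |y| [ 1. 14. 58.]
138 1934 x [-19. -18. -16.] |y| [ 6. 13. 20.]
w4 min depth 0.05024149
42 131 x [-9.  1. 11.] |y| [30. 30. 31.]
48 384 x [-11.  -6.  11.] |y| [29. 30. 42.]
54 499 x [-11.  -6.  11.] |y| [29. 31. 43.]
60 564 x [-11.  -6.  11.] |y| [29. 31. 44.]
66 640 x [-11.  -6.  12.] |y| [29. 30. 44.]
72 641 x [-11.  -6.  11.] |y| [29. 30. 43.]
78 716 x [-11.  -7.   5.] |y| [29. 31. 40.]
84 749 x [-13. -11.  -5.] |y| [31. 41. 57.]
90 2061 x [-13. -11.  12.] |y| [29. 44. 61.]
96 6120 x [-12.  -1.  12.] |y| [29. 50. 62.]
102 2618 x [-16.  -9.  13.] |y| [23. 54. 63.]
108 4176 x [-17. -11.  13.] |y| [ 2. 52. 64.]
114 6886 x [-17. -10.  10.] |y| [ 1. 52. 64.]
120 7767 x [-17. -11.   3.] |y| [ 1. 52. 65.]
126 7721 x [-18. -11.  -3.] |y| [ 0. 26. 66.]
132 5647 x [-19. -18.  -9.] |y| [ 1. 18. 66.]
138 1845 x [-20. -19. -17.] |y| [ 7. 14. 21.]
```

View pics/s5c.png

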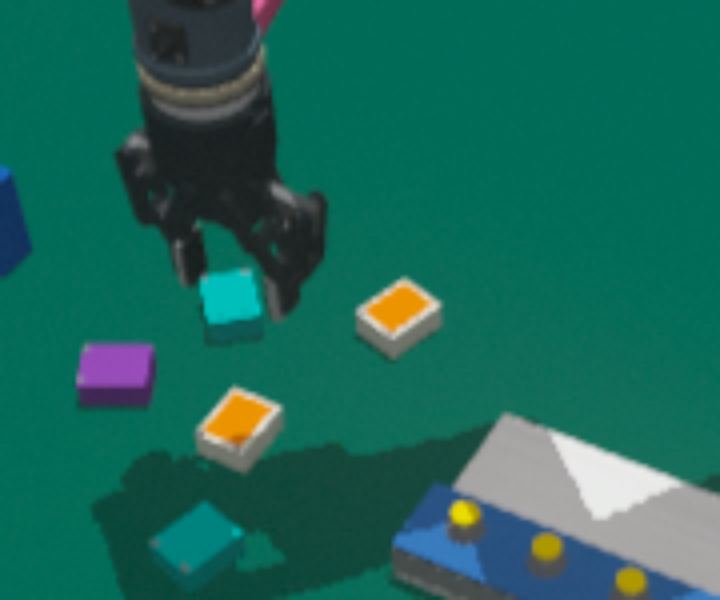

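The whole gripper sits 40 mm short of the reported TCP along the tool axis; its shape relative to the real tip matches the spec, and x and y are centred. From here on I use real tip z = reported z + 40 mm. Going for unit A, gripping 10 mm toward its rear.

```bash
python3 - <<'E'
from h import *
plan((.5815,-.3083),-.037,4.4)
E
```

```text
t 11.0 tcp [ 0.5881 -0.2901  0.1063] F [-0.   0.2 -0.6] gap 60.2
turn [ 1.37 -0.03 -0.06] shift after turn [143.3   8.  -17.6] shift before [143.3   8.3 -17.3] q6 -2.3
```

move_arm --deltas '[60,20,8,-17.5,1.3,0,0,60,40,0,0,0,0,0,60,40,0,0,0,0,0,60,0,0,0,0,0,60,0,0,0,0,0]'

```text
invalid input at $.deltas: expected a multiple of 7 numbers
```

```bash
python3 - <<'E'
from h import *
plan((.5815,-.3083),-.037,4.4)
snap('wrist','w6')
E
```

```text
t 11.0 tcp [ 0.5881 -0.2901  0.1063] F [-0.   0.2 -0.6] gap 60.2
turn [ 1.37 -0.03 -0.06] shift after turn [143.3   8.  -17.6] shift before [143.3   8.3 -17.3] q6 -2.3
```

View pics/w6.png

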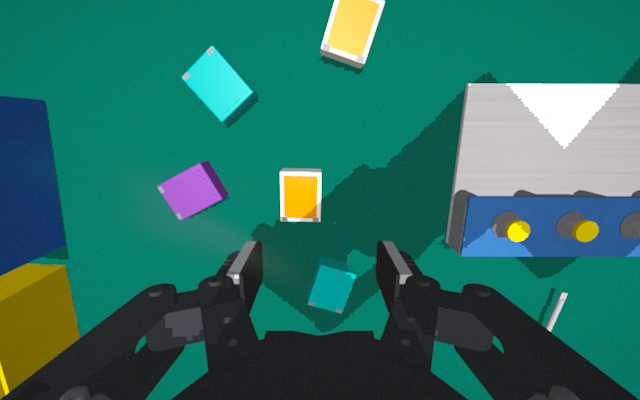

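The call was refused because one row was short, so nothing moved. Resending.

move_arm --deltas '[60,20,8,-17.5,1.3,0,0,60,40,0,0,0,0,0,60,40,0,0,0,0,0,60,0,0,0,0,0,0,60,0,0,0,0,0,0]'

```text
t: 11.55
tcp_pos: [0.5811, -0.3083, 0.0059]
tool_rot: [-0.518, 0.481, 0.52, 0.48]
force: [1.1, -0.0, 0.9]
finger_gap: 0.704
```

```bash
python3 - <<'E'
from h import *
plan((.5815,-.3083),-.037,4.4)
snap('wrist','w7')
units('w7')
E
```

```text
t 11.55 tcp [ 0.5811 -0.3083  0.0059] F [ 1.1 -0.   0.9] gap 60.2
turn [ 0.06  0.04 -0.15] shift after turn [42.9 -0.3 -0.1] shift before [42.9 -0.5 -0.1] q6 -2.3
top [394.  16.] 2428 z 0.0214 ctr [ 456.  -280.2] size [40.2 20. ] yaw long 78.9 rack -128.4 -241.2
film [394.  16.] 2428 z 0.0216 ctr [ 457.8 -279.3] size [12.8 33.1] yaw long -85.2 rack -126.5 -240.4
top [318. 247.] 4487 z 0.0214 ctr [ 591.4 -307.5] size [50.6 40. ] yaw long 4.5 rack 3.6 -281.9
film [318. 247.] 4487 z 0.0215 ctr [ 591.6 -307.5] size [42.1 31.8] yaw long 4.4 rack 3.8 -281.9
```

View pics/w7.png

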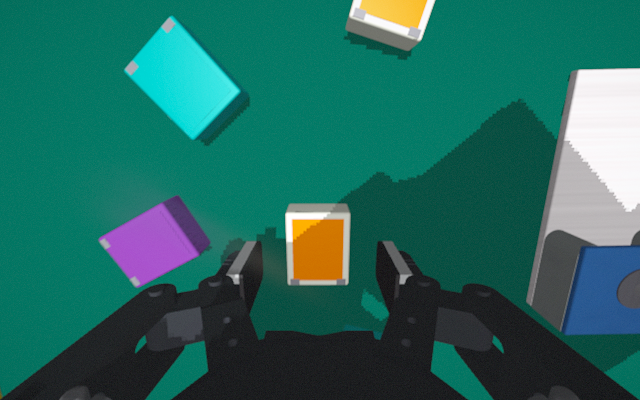

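The unit is centred between the fingers at (318,247), and the purple look-alike is clear to the left. Descend and grip.

move_arm --deltas '[60,20,0,0,0,0,0,60,15,0,0,0,0,0,60,7.5,0,0,0,0,0,60,0,0,0,0,0,0,36,0,0,0,0,0,0,36,0,0,0,0,0,0,36,0,0,0,0,0,0,36,0,0,0,0,0,0]' --force 25

```text
t: 12.4
tcp_pos: [0.5815, -0.3095, -0.0354]
tool_rot: [0.519, -0.481, -0.519, -0.48]
force: [1.8, -0.3, 2.7]
finger_gap: 0.465
```

Gripped at 39.7 mm. Lift and carry to the front of lane 3.

```bash
sed -i 's/^def rack/O=O+np.array([-.0012,.0015])\ndef rack/' h.py; python3 - <<'E'
from h import *
plan(rack(-.055,-.09),.03,5.7)
E
```

```text
t 12.4 tcp [ 0.5815 -0.3095 -0.0354] F [ 1.8 -0.3  2.7] gap 39.7
turn [-1.3  -0.07 -0.02] shift after turn [-65.4  49.6 194.4] shift before [-65.6  54.1 193.2] q6 -2.3
```

move_arm --deltas '[36,-20,0,0,0,0,0,36,-45,0,0,-1.3,0,0,36,0,12.5,48,0,0,0,36,0,12.5,48,0,0,0,36,0,12.5,48,0,0,0,36,0,12,48,0,0,0,36,0,0,0,0,0,0,36,0,0,0,0,0,0,36,0,0,0,0,0,0]'

```text
t: 13.3
tcp_pos: [0.5142, -0.1241, 0.029]
tool_rot: [0.525, -0.475, -0.524, -0.474]
force: [0.0, -0.0, -0.6]
finger_gap: 0.459
```

```bash
python3 - <<'E'
from h import *
plan(rack(-.055,-.09),.03,5.7)
snap('wrist','w8'); yell('w8')
units('w8',.05,.12)
E
```

```text
t 13.3 tcp [ 0.5142 -0.1241  0.029 ] F [ 0.  -0.  -0.6] gap 39.2
turn [-0.02 -0.09  0.03] shift after turn [-1.   1.1  3.3] shift before [-1.   1.1  3.3] q6 -2.12
[421. 351.] 131 [ 0.5854 -0.0481  0.0544] rack -42.5 -56.9
[591. 353.] 538 [0.5766 0.0656 0.0532] rack 27.2 89.4
top [319. 280.] 6867 z 0.0859 ctr [ 524.  -122.3] size [50.  39.6] yaw long 5.9 rack -44.0 -92.4
film [319. 280.] 6867 z 0.086 ctr [ 524.2 -122.1] size [42.7 32. ] yaw long 5.9 rack -43.7 -92.3
top [591. 353.] 549 z 0.0532 ctr [577.4  65.7] size [20.2 18.7] yaw long 36.7 rack 27.8 89.3
film [591. 353.] 549 z 0.0532 ctr [577.3  65.7] size [20.  18.5] yaw long 42.8 rack 27.7 89.3
```

View pics/w8.png

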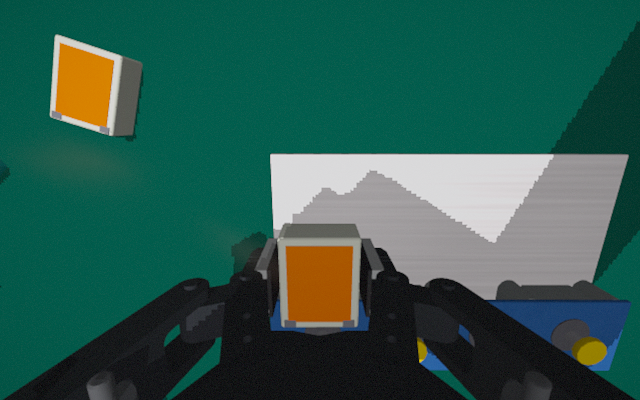

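The unit is held level, film up, at (319,280), with the apron visible below it. I'll refine the rack's y from the apron edges.

```bash
cat >> h.py <<'E'
def apron(f):
    s=dict(np.load(f+'.npz')); P=cloud(s); h=cv2.cvtColor(s['image'],cv2.COLOR_RGB2HSV).astype(int)
    m=((h[...,1]<50)&(h[...,2]>70)&(abs(P[...,2]-.006)<.006)).astype(np.uint8)
    n,l,st,c=cv2.connectedComponentsWithStats(m); i=1+np.argmax(st[1:,4]); k=l==i
    d=P[k][:,:2]-O; x=d@XR*1000; y=d@YR*1000
    for b in range(-95,0,10):
        q=y[(x>b-4)&(x<b+4)]
        if len(q)>50: print('x',b,'y range',q.min().round(1),q.max().round(1))
    for b in range(-120,130,30):
        q=x[(y>b-3)&(y<b+3)]
        if len(q)>20: print('y',b,'x range',q.min().round(1),q.max().round(1))
E
python3 - <<'E'
from h import *
for f in ('top0','w4','w8'): print(f); apron(f)
E
```

```text
top0
w4
x -95 y range -129.0 31.3
x -85 y range -129.0 35.0
x -75 y range -128.8 38.1
x -65 y range -129.0 40.5
x -55 y range -128.7 43.9
x -45 y range -128.7 46.3
x -35 y range -128.6 49.6
x -25 y range -128.7 52.4
x -15 y range -128.9 55.3
x -5 y range -129.0 57.5
y -120 x range -99.1 1.4
y -90 x range -99.0 7.7
y -60 x range -100.3 1.2
y -30 x range -98.9 5.3
y 0 x range -100.2 1.7
y 30 x range -98.7 8.2
w8
x -95 y range -127.9 128.0
x -85 y range -127.6 127.9
x -75 y range -128.0 133.2
x -65 y range -127.6 132.8
x -55 y range -127.9 128.2
x -45 y range -127.8 127.6
x -35 y range -128.2 133.2
x -25 y range -49.6 133.2
x -15 y range -36.5 132.5
x -5 y range -30.9 127.1
y -120 x range -100.0 -41.6
y -90 x range -99.5 -47.4
y -60 x range -99.8 -35.1
y -30 x range -99.4 -5.7
y 0 x range -99.4 0.6
y 30 x range -99.3 10.6
y 60 x range -99.2 1.4
y 90 x range -99.2 6.1
y 120 x range -99.0 1.9
```

The rack frame checks out to under 1 mm (apron edges at ±128 mm and −99.4 mm). Lower in front of lane 3, then start the nose 6 mm into the lane.

move_arm --deltas '[36,25,0,2.8,0,0,0,36,22,0,0,0,0,0,36,10,0,0,0,0,0,36,0,0,0,0,0,0,36,0,0,0,0,0,0]'

```text
t: 13.85
tcp_pos: [0.5128, -0.1211, -0.0284]
tool_rot: [-0.524, 0.475, 0.524, 0.474]
force: [-0.7, -0.5, -0.5]
finger_gap: 0.464
```

```bash
python3 - <<'E'
from h import *
plan(rack(-.029,-.09),-.0285,5.7)
snap('wrist','w9'); units('w9',.02,.04)
E
```

```text
t 13.85 tcp [ 0.5128 -0.1211 -0.0284] F [-0.7 -0.5 -0.5] gap 39.6
turn [-0.07 -0.02 -0.07] shift after turn [  0.1 -26.    0.2] shift before [  0.1 -26.    0.2] q6 -2.11
top [10. 80.] 2373 z 0.0213 ctr [ 444.  -260.8] size [10.4 49.8] yaw long -11.9 rack -137.3 -222.3
film [10. 80.] 2373 z 0.0216 ctr [ 443.2 -262.2] size [ 7.  41.1] yaw long -10.8 rack -138.3 -223.6
top [319. 281.] 7049 z 0.0293 ctr [ 523.4 -119.5] size [51.4 40.1] yaw long 5.7 rack -44.3 -89.6
film [319. 281.] 7049 z 0.0294 ctr [ 523.  -119.2] size [43.1 31.8] yaw long 5.8 rack -44.7 -89.3
```

move_arm --deltas '[36,0,-8,0.2,0,0,0,36,0,-8,0,0,0,0,36,0,-9,0,0,0,0,36,0,0,0,0,0,0,36,1,0,0,0,0,0,60,0,0,0,0,0,0,60,0,0,0,0,0,0,60,0,0,0,0,0,0]'

```text
t: 14.7
tcp_pos: [0.5367, -0.1173, -0.0293]
tool_rot: [-0.524, 0.475, 0.525, 0.474]
force: [0.6, 0.5, 0.2]
finger_gap: 0.703
```

```bash
python3 - <<'E'
from h import *
plan(rack(-.066,-.09),-.0285,5.7)
snap('wrist','w10'); units('w10',.02,.04)
E
```

```text
t 14.7 tcp [ 0.5367 -0.1173 -0.0293] F [0.6 0.5 0.2] gap 60.0
turn [-0.01  0.01 -0.12] shift after turn [-0.8 35.2 -1.2] shift before [-0.8 35.2 -1.2] q6 -2.09
top [319. 280.] 6890 z 0.0274 ctr [ 547.3 -115.4] size [50.5 40.1] yaw long 5.9 rack -20.1 -87.9
film [319. 280.] 6890 z 0.0275 ctr [ 547.1 -115.3] size [42.4 31.9] yaw long 5.6 rack -20.3 -87.8
```

View pics/w10.png

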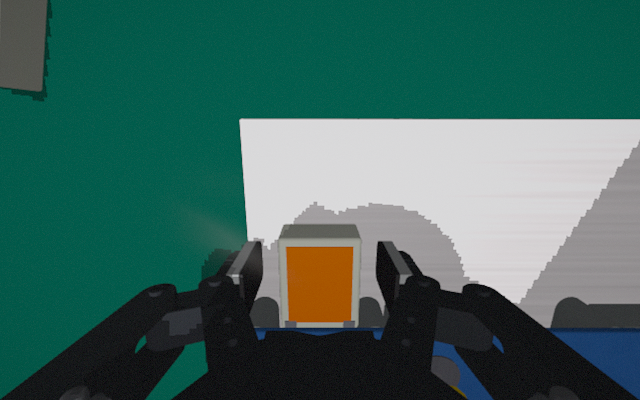

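move_arm --deltas '[60,0,12,0,0,0,0,60,0,23,0,0,0,0,60,0,2,0,0,0,0,0,0,0,0,0,0,0,0,0,0,0,0,0,0,0,0,0,0,0,0,0,0,0,0,0,0,0,0,0,0,0,0,0,0]'

```text
invalid input at $.deltas: expected a multiple of 7 numbers
```

```bash
python3 - <<'E'
from h import *
plan(rack(-.0115,-.0885),-.0285,5.7)
snap('wrist','w11'); units('w11',.02,.04)
E
```

```text
t 14.75 tcp [ 0.5368 -0.1174 -0.0293] F [-0.2 -0.  -0.6] gap 59.9
turn [-0.01  0.01 -0.12] shift after turn [ -0.8 -19.2   0.3] shift before [ -0.8 -19.2   0.3] q6 -2.09
top [319. 280.] 6821 z 0.0274 ctr [ 546.9 -115.5] size [49.7 40.1] yaw long 5.8 rack -20.5 -88.0
film [319. 280.] 6821 z 0.0275 ctr [ 547.3 -115.2] size [42.5 31.9] yaw long 5.7 rack -20.1 -87.7
```

View pics/w11.png

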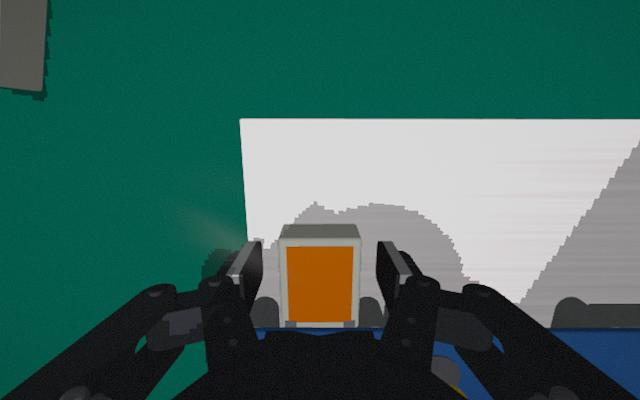

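Miscounted again, and again nothing moved. Resending.

move_arm --deltas '[60,0,12,0,0,0,0,60,0,23,0,0,0,0,60,0,2,0,0,0,0,0,0,0,0,0,0,0,0,0,0,0,0,0,0,0,0,0,0,0,0,0,0,0,0,0,0,0,0]'

```text
t: 15.5
tcp_pos: [0.5011, -0.1212, -0.0292]
tool_rot: [-0.524, 0.475, 0.524, 0.474]
force: [-1.1, 0.3, -0.6]
finger_gap: 0.018
```

```bash
python3 - <<'E'
from h import *
plan(rack(-.0115,-.0885),-.0285,5.7)
snap('wrist','w11'); units('w11',.02,.04)
E
```

```text
t 15.5 tcp [ 0.5011 -0.1212 -0.0292] F [-1.1  0.3 -0.6] gap 1.6
turn [ 0.02 -0.03 -0.05] shift after turn [ -0.7 -55.2   0.6] shift before [ -0.7 -55.2   0.6] q6 -2.12
top [ 11. 108.] 2639 z 0.0214 ctr [ 443.7 -261.6] size [11.6 49.7] yaw long -10.9 rack -137.8 -223.1
film [ 11. 108.] 2639 z 0.0216 ctr [ 443.1 -263.5] size [ 7.7 41.6] yaw long -11.9 rack -138.5 -224.9
top [319. 323.] 319 z 0.0275 ctr [ 531.4 -116.9] size [18.6  7.8] yaw long 1.7 rack -36.1 -87.8
film [319. 323.] 319 z 0.0275 ctr [ 533.5 -116.9] size [14.5  7.8] yaw long 1.7 rack -34.0 -88.0
```

View pics/w11.png

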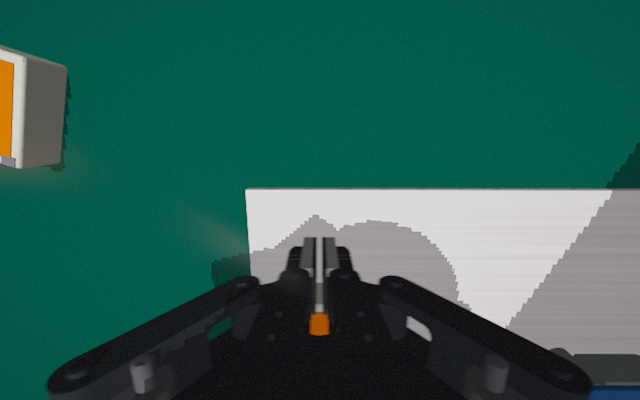

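The fingers are closed behind unit A (its film shows between them at (319,323)). Push 55 mm, slowing at the end.

move_arm --deltas '[0,-0.5,-10,0.5,0,0,0,0,0,-10,0,0,0,0,0,0,-8,0,0,0,0,0,0,-8,0,0,0,0,0,0,-6,0,0,0,0,0,0,0,0,0,0,0]'

```text
t: 16.15
tcp_pos: [0.5435, -0.1165, -0.0288]
tool_rot: [0.525, -0.475, -0.524, -0.474]
force: [-0.8, 0.1, -0.3]
finger_gap: -0.0
```

move_arm --deltas '[0,0,-5,0,0,0,0,0,0,-4,0,0,0,0,0,0,-3,0,0,0,0,0,0,0,0,0,0,0,0,0,0,0,0,0,0]'

```text
t: 16.65
tcp_pos: [0.5539, -0.1152, -0.0288]
tool_rot: [-0.524, 0.475, 0.525, 0.474]
force: [-0.8, 0.6, -0.2]
finger_gap: -0.001
```

```bash
python3 - <<'E'
from h import *
plan(rack(-.0115,-.0885),-.0285,5.7)
E
```

```text
t 16.65 tcp [ 0.5539 -0.1152 -0.0288] F [-0.8  0.6 -0.2] gap -0.1
turn [-0.   0.  -0.1] shift after turn [-0.3 -2.  -0.1] shift before [-0.4 -2.  -0.1] q6 -2.07
```

move_arm --deltas '[0,0,-2.5,0,0,0,0,0,0,0,0,0,0,0,0,0,0,0,0,0,0]'

```text
t: 16.95
tcp_pos: [0.5552, -0.1148, -0.029]
tool_rot: [-0.523, 0.475, 0.525, 0.474]
force: [-3.2, -1.6, 1.3]
finger_gap: -0.003
```

move_arm --deltas '[0,0,15,0,0,0,0,0,-15,25,0,0,0,0,0,-45,20,0,0,0,0,0,-30,0,0,0,0,0,0,0,0,0,0,0,0,0,0,0,0,0,0,0]'

```text
t: 17.55
tcp_pos: [0.4982, -0.1214, 0.0621]
tool_rot: [0.525, -0.475, -0.523, -0.475]
force: [0.1, -0.1, -0.1]
finger_gap: 0.003
```

```bash
python3 - <<'E'
from h import *
plan(rack(-.0115,-.0885),-.0285,5.7)
s=snap('wrist','w12'); apron('w12'); yell('w12')
cv2.imwrite('pics/w12c.png',cv2.resize(s['image'][200:400,200:400,::-1],None,fx=3,fy=3))
s=snap('top','t12'); cv2.imwrite('pics/t12c.png',cv2.resize(s['image'][160:260,240:440,::-1],None,fx=4,fy=4))
E
```

```text
t 17.55 tcp [ 0.4982 -0.1214  0.0621] F [ 0.1 -0.1 -0.1] gap 0.2
turn [-0.02 -0.1   0.09] shift after turn [ 90.6 -58.    0.5] shift before [ 90.7 -57.9   0.7] q6 -2.13
x -95 y range -127.7 131.9
x -85 y range -127.5 132.6
x -75 y range -127.8 131.8
x -65 y range -127.7 132.2
x -55 y range -127.9 127.4
x -45 y range -127.6 128.1
x -35 y range -128.0 127.5
x -25 y range -127.5 131.9
x -15 y range -127.9 132.3
x -5 y range -127.4 131.7
y -120 x range -99.6 0.0
y -90 x range -99.5 -37.8
y -60 x range -99.5 -4.3
y -30 x range -99.4 0.9
y 0 x range -99.4 2.2
y 30 x range -99.4 18.3
y 60 x range -99.3 1.8
y 90 x range -99.4 5.8
y 120 x range -99.0 1.9
[319. 329.] 130 [ 0.5822 -0.1126  0.0606] rack -54.8 -86.0
[541. 334.] 480 [0.5755 0.0643 0.0534] rack -49.3 5.2
```

View pics/w12.png

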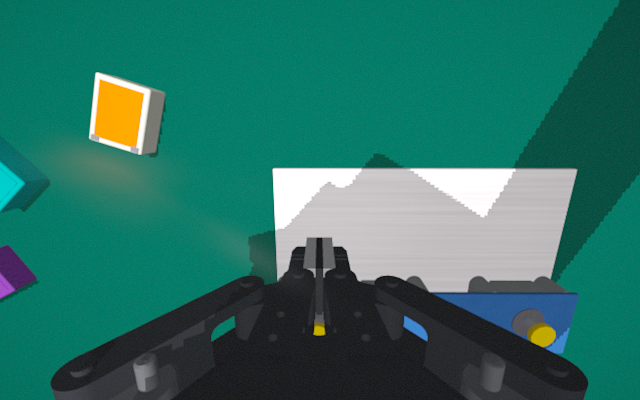

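View pics/t12c.png

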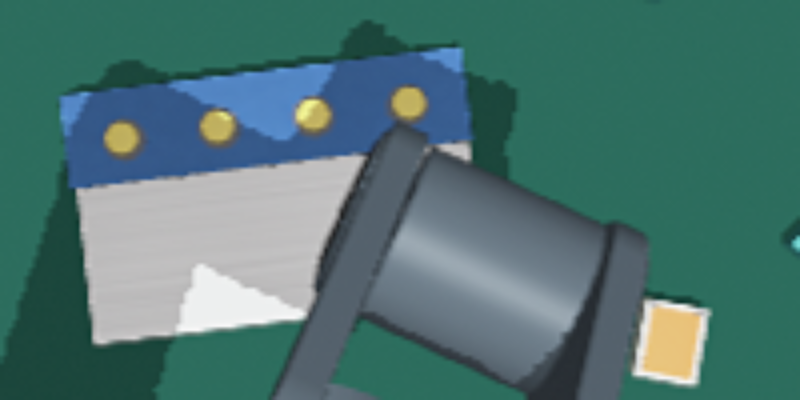

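Unit A's rear is hidden by the hand here, so I'll check it from B's pick position. Going to unit B.

```bash
python3 - <<'E'
from h import *
units('w12'); plan((.4312,-.2749),.006,-12.3)
E
```

```text
top [119. 114.] 3726 z 0.0215 ctr [ 440.5 -276.8] size [41.5 49.8] yaw long -12.4 rack -142.4 -237.9
film [119. 114.] 3726 z 0.0216 ctr [ 440.4 -276.5] size [33.  41.5] yaw long -12.2 rack -142.5 -237.6
t 17.65 tcp [ 0.4969 -0.1207  0.0606] F [0.1 0.1 0.2] gap -0.2
turn [ 1.8e+01  1.0e-02 -1.2e-01] shift after turn [  54.6   31.3 -164.6] shift before [  54.7   80.5 -146.9] q6 -2.13
```

move_arm --deltas '[60,0,0,0,6,0,0,60,0,0,0,6,0,0,60,0,0,0,6,0,0,60,0,8,-41,0,0,0,60,0,8,-41,0,0,0,60,0,8,-41,0,0,0,60,0,7,-41,0,0,0,60,0,0,0,0,0,0,60,0,0,0,0,0,0]'

```text
t: 18.55
tcp_pos: [0.4308, -0.2748, 0.06]
tool_rot: [-0.442, 0.552, 0.444, 0.551]
force: [-0.0, 0.1, 0.4]
finger_gap: 0.705
```

```bash
python3 - <<'E'
from h import *
plan((.4312,-.2749),-.037,-12.3)
snap('wrist','w13'); units('w13')
s=snap('top','t13'); cv2.imwrite('pics/t13c.png',cv2.resize(s['image'][160:260,240:440,::-1],None,fx=4,fy=4,interpolation=cv2.INTER_CUBIC))
E
```

```text
t 18.55 tcp [ 0.4308 -0.2748  0.06  ] F [-0.   0.1  0.4] gap 60.2
turn [-0.15  0.07 -0.21] shift after turn [97.  -0.4 -0.1] shift before [97.  -0.8 -0.2] q6 -2.14
top [317. 220.] 2751 z 0.0215 ctr [ 440.4 -277. ] size [39.5 49.8] yaw long -11.9 rack -142.6 -238.1
film [317. 220.] 2751 z 0.0216 ctr [ 440.6 -276.5] size [31. 42.] yaw long -13.5 rack -142.3 -237.6
```

View pics/w13.png

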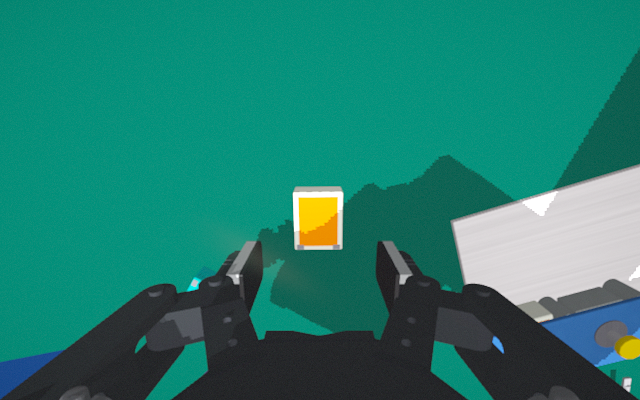

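View pics/t13c.png

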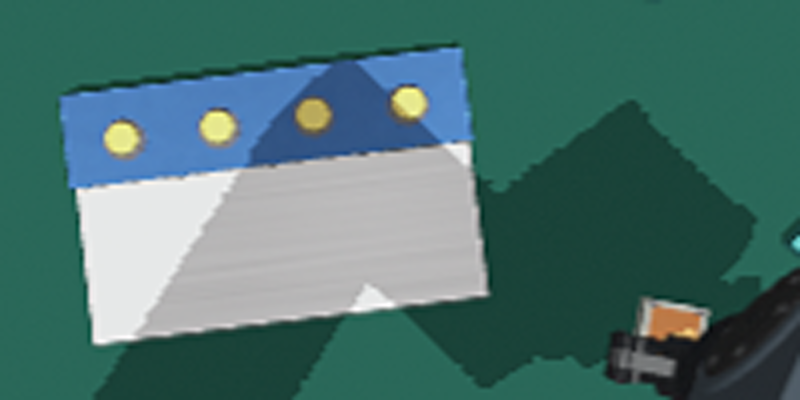

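Unit B is centred at (317,220). Unit A's white rear face shows right at the roof edge in lane 3 at about (530,312), with nothing protruding in the top view. Descend and grip B.

move_arm --deltas '[60,45,0,0,0,0,0,60,30,0,0,0,0,0,60,15,0,0,0,0,0,60,6,0,0,0,0,0,60,0,0,0,0,0,0,36,0,0,0,0,0,0,36,0,0,0,0,0,0,36,0,0,0,0,0,0,36,0,0,0,0,0,0]'

```text
t: 19.55
tcp_pos: [0.4321, -0.275, -0.0337]
tool_rot: [-0.444, 0.551, 0.443, 0.55]
force: [0.7, 1.3, 5.1]
finger_gap: 0.464
```

```bash
python3 - <<'E'
from h import *
plan(rack(-.055,.03),.03,5.7)
s=dict(np.load('w13.npz')); P=cloud(s); d=P[...,:2]-O; x=d@XR*1000; y=d@YR*1000; z=P[...,2]*1000
k=(y<-75)&(y>-105)&(z>9)&(z<26)&(x>-30)&(x<20)
print(k.sum(), np.percentile(x[k],[2,25,50,75,98]).round(1))
E
```

```text
t 19.55 tcp [ 0.4321 -0.275  -0.0337] F [0.7 1.3 5.1] gap 39.6
turn [-1.801e+01 -8.000e-02 -1.000e-02] shift after turn [-63.7 -95.6 265.2] shift before [-64.1  -8.9 281.7] q6 -2.14
211 [-0.4  0.3  0.6  1.1  2. ]
```

Unit A's rear measures x ≈ +0.5 mm, so it is flush. B is gripped at 39.6 mm. Carry it to lane 1.

move_arm --deltas '[36,-20,0,0,0,0,0,36,-44,0,0,-6,0,0,36,0,0,0,-6,0,0,36,0,0,0,-6,0,0,36,0,-16,44.2,0,0,0,36,0,-16,44.2,0,0,0,36,0,-16,44.2,0,0,0,36,0,-16,44.2,0,0,0,36,0,-16,44.2,0,0,0,36,0,-16,44.2,0,0,0]'

```text
t: 20.55
tcp_pos: [0.501, 0.0006, 0.0295]
tool_rot: [-0.524, 0.475, 0.524, 0.474]
force: [0.8, -0.9, -0.8]
finger_gap: 0.462
```

move_arm --deltas '[36,0,0,0,0,0,0,36,0,0,0,0,0,0]'

```text
t: 20.75
tcp_pos: [0.5008, -0.0, 0.0294]
tool_rot: [-0.525, 0.474, 0.525, 0.473]
force: [-1.1, -0.0, -0.7]
finger_gap: 0.463
```

```bash
python3 - <<'E'
from h import *
plan(rack(-.055,.03),-.0285,5.7)
snap('wrist','w14'); units('w14',.05,.12); apron('w14')
E
```

```text
t 20.75 tcp [ 0.5008 -0.      0.0294] F [-1.1 -0.  -0.7] gap 39.6
turn [ 0.19 -0.02 -0.09] shift after turn [57.9  0.1 -1.5] shift before [57.9  0.  -1.5] q6 -1.9
top [319. 276.] 6729 z 0.0845 ctr [509.8   1.7] size [50.3 39.6] yaw long 5.4 rack -45.8 32.3
film [319. 276.] 6729 z 0.0846 ctr [509.9   1.8] size [43.1 31.8] yaw long 5.7 rack -45.7 32.4
x -95 y range -128.6 127.9
x -85 y range -128.5 130.3
x -75 y range -131.2 130.2
x -65 y range -127.8 130.0
x -55 y range -131.6 127.6
x -45 y range -131.7 130.2
x -35 y range -131.2 127.7
x -25 y range -128.2 127.3
x -15 y range -127.9 127.6
x -5 y range -128.4 129.7
y -120 x range -99.5 1.9
y -90 x range -99.9 1.2
y -60 x range -99.8 1.5
y -30 x range -99.5 -7.6
y 0 x range -99.5 -35.6
y 30 x range -99.3 -50.6
y 60 x range -99.5 -43.2
y 90 x range -99.3 -11.2
y 120 x range -99.2 1.1
```

View pics/w14.png

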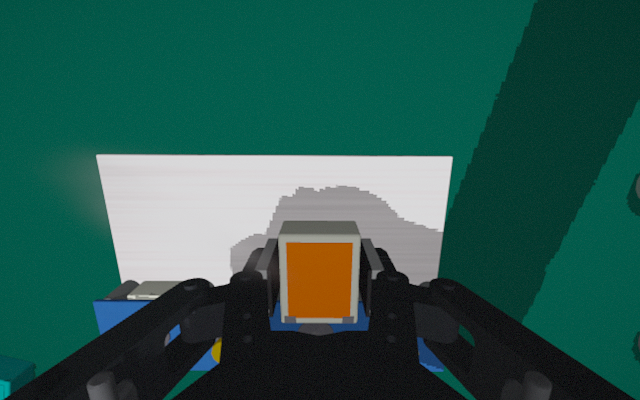

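B is held level at (319,276), and A is seen seated at (155,290). Lower and start it into lane 1.

move_arm --deltas '[36,25,0,-2,0,0,0,36,22,0,0,0,0,0,36,8,0,0,0,0,0,36,0,0,0,0,0,0,36,0,0,0,0,0,0]'

```text
t: 21.3
tcp_pos: [0.5011, -0.0041, -0.0254]
tool_rot: [-0.524, 0.475, 0.524, 0.475]
force: [-0.1, -0.7, -0.1]
finger_gap: 0.459
```

```bash
python3 - <<'E'
from h import *
plan(rack(-.029,.03),-.0285,5.7)
snap('wrist','w15'); units('w15',.02,.04)
E
```

```text
t 21.3 tcp [ 0.5011 -0.0041 -0.0254] F [-0.1 -0.7 -0.1] gap 39.2
turn [-0.1  -0.01 -0.08] shift after turn [  3.1 -26.1   2.5] shift before [  3.  -26.1   2.6] q6 -1.9
top [318. 277.] 6816 z 0.0298 ctr [510.2  -2.3] size [50.6 40. ] yaw long 4.8 rack -45.8 28.3
film [318. 277.] 6816 z 0.03 ctr [510.   -2.3] size [42.8 31.9] yaw long 5.5 rack -46.0 28.3
```

move_arm --deltas '[36,0,-8,1.5,0,0,0,36,0,-8,0,0,0,0,36,0,-9,0,0,0,0,36,0,0,0,0,0,0,36,1.5,0,0,0,0,0,60,0,0,0,0,0,0,60,0,0,0,0,0,0,60,0,0,0,0,0,0]'

```text
t: 22.15
tcp_pos: [0.5252, 0.0009, -0.0274]
tool_rot: [-0.524, 0.475, 0.525, 0.474]
force: [0.6, -0.6, -0.1]
finger_gap: 0.699
```

```bash
python3 - <<'E'
from h import *
plan(rack(-.066,.03),-.0285,5.7)
snap('wrist','w16'); units('w16',.02,.04)
E
```

```text
t 22.15 tcp [ 0.5252  0.0009 -0.0274] F [ 0.6 -0.6 -0.1] gap 59.7
turn [-0.01  0.01 -0.13] shift after turn [ 1.1 35.5 -0. ] shift before [ 1.2 35.5 -0. ] q6 -1.88
top [319. 277.] 6668 z 0.0274 ctr [534.9   2.5] size [50.2 40. ] yaw long 5.1 rack -20.7 30.7
film [319. 277.] 6668 z 0.0276 ctr [534.8   2.9] size [42.7 32. ] yaw long 5.3 rack -20.9 31.0
```

View pics/w16.png

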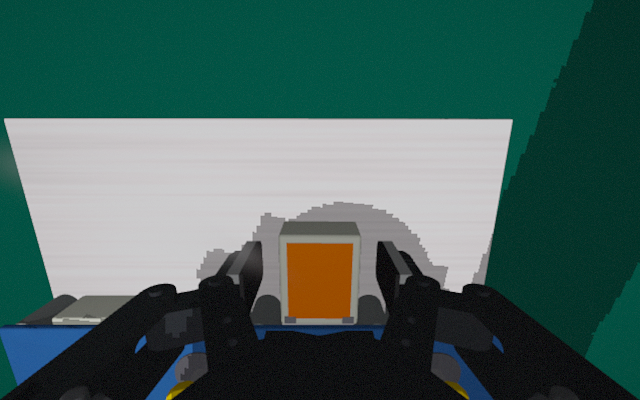

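B is resting at the mouth between the noses. Retreat, close, push.

move_arm --deltas '[60,0,12,0,0,0,0,60,0,23,0,0,0,0,60,0,2,0,0,0,0,0,0,0,0,0,0,0,0,0,0,0,0,0,0,0,0,0,0,0,0,0,0,0,0,0,0,0,0]'

```text
t: 22.9
tcp_pos: [0.4898, -0.0029, -0.0272]
tool_rot: [-0.524, 0.475, 0.524, 0.474]
force: [-0.4, 0.5, 0.5]
finger_gap: 0.016
```

```bash
python3 - <<'E'
from h import *
plan(rack(-.0105,.0305),-.0285,5.7)
E
```

```text
t 22.9 tcp [ 0.4898 -0.0029 -0.0272] F [-0.4  0.5  0.5] gap 1.3
turn [ 0.01 -0.02 -0.03] shift after turn [  1.3 -55.6   0.8] shift before [  1.3 -55.6   0.8] q6 -1.9
```

move_arm --deltas '[0,1,-10,0.5,0,0,0,0,0,-10,0,0,0,0,0,0,-8,0,0,0,0,0,0,-8,0,0,0,0,0,0,-6,0,0,0,0,0,0,-5,0,0,0,0,0,0,-4,0,0,0,0,0,0,-3,0,0,0,0,0,0,0,0,0,0,0]'

```text
t: 23.8
tcp_pos: [0.543, 0.003, -0.0283]
tool_rot: [-0.524, 0.475, 0.524, 0.474]
force: [0.2, 0.5, 0.5]
finger_gap: 0.002
```

move_arm --deltas '[0,0,-2.5,0,0,0,0,0,0,0,0,0,0,0,0,0,0,0,0,0,0]'

```text
t: 24.1
tcp_pos: [0.5436, 0.0034, -0.0285]
tool_rot: [-0.523, 0.475, 0.525, 0.474]
force: [-3.1, -1.9, 1.8]
finger_gap: 0.001
```

```bash
python3 - <<'E'
from h import *
plan(rack(-.0105,.0305),-.0285,5.7)
E
```

```text
t 24.1 tcp [ 0.5436  0.0034 -0.0285] F [-3.1 -1.9  1.8] gap 0.1
turn [ 0.    0.03 -0.24] shift after turn [-0.  -1.5 -0.2] shift before [-0.  -1.5 -0.2] q6 -1.87
```

Same contact signature as A. Back off and check both.

move_arm --deltas '[0,0,15,0,0,0,0,0,-15,25,0,0,0,0,0,-45,20,0,0,0,0,0,-30,0,0,0,0,0,0,0,0,45,0,0,0,0,0,0,45,0,0,0,0,0,0,0,0,0,0,0,0,0,0,0,0,0]'

```text
t: 24.9
tcp_pos: [0.477, 0.0879, 0.062]
tool_rot: [0.525, -0.474, -0.525, -0.474]
force: [1.0, -0.0, 0.4]
finger_gap: 0.003
```

```bash
python3 - <<'E'
from h import *
s=snap('wrist','w17'); P=cloud(s); d=P[...,:2]-O; x=d@XR*1000; y=d@YR*1000; z=P[...,2]*1000
for c in (90,30,-30,-90):
    k=(abs(y-c)<15)&(z>9)&(z<26)&(x>-30)&(x<20)
    if k.sum()>5: print(c,k.sum(), np.percentile(x[k],[2,25,50,75,98]).round(1))
yell('w17')
t=snap('top','t17'); cv2.imwrite('pics/t17c.png',cv2.resize(t['image'][160:260,240:440,::-1],None,fx=4,fy=4,interpolation=cv2.INTER_CUBIC)); yell('t17')
E
```

```text
90 7 [4.1 4.2 4.6 4.9 5.1]
30 285 [0.  0.6 0.8 1.1 1.6]
-30 353 [3.8 4.3 4.6 4.8 5.3]
-90 352 [-0.1  0.4  0.6  0.8  1.5]
[ 52. 335.] 419 [ 0.5919 -0.1108  0.0546] rack -50.7 10.9
[124. 329.] 132 [ 0.5807 -0.0542  0.0552] rack -27.1 15.3
[213. 336.] 41 [0.5744 0.0173 0.0608] rack -21.3 62.4
```

View pics/w17.png

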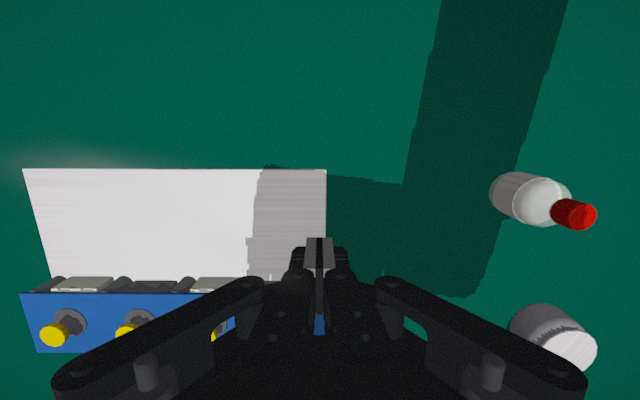

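View pics/t17c.png

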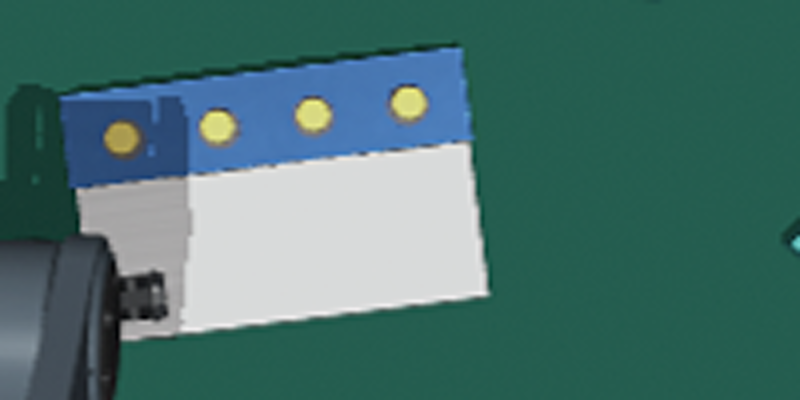

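Lanes 1 and 3 show the units' rear faces at x ≈ +0.8 and +0.6 mm. The pre-filled units read 4.6 mm against a nominal 4.0, so both new units are flush. The arm is clear.

```bash
python3 -c "
from h import *
s=manip.sense(); print(s['t'],s['force'],abs(s['qd']).max()); job.sign_off()"
```

```text
25.0 [-0.32801257 -1.0832852  -0.0233346 ] 0.020224592246082636
the job is handed in; nothing more can be done
```

Both loose units are loaded and flush with the roof edge, and I handed the job in at 25 s of the 72 s allowed; no verdict is reported.

- **Finding the lanes:** pressing the feelers before any loading, lanes 0 and 2 stopped hard after about 3 mm (20–26 N), so they are full. Lane 1 went to its end stop with light force. I pressed lane 3 only about 8 mm, also with light force. Lanes 1 and 3 were therefore the empty ones.
- **Loading:** I set each orange-film unit on the apron and pushed it in with closed fingers. Unit A went into lane 3 and unit B into lane 1.
- **Last checks:** the wrist camera puts the rear faces at +0.8 mm (lane 1) and +0.6 mm (lane 3) behind the roof edge. The pre-filled lanes read 4.6 mm against a nominal 4, so both loaded units are flush to within 1 mm. Nothing stands out of the roof edge in the top view. I planned around the bottle, tin, screwdriver and look-alikes and noticed no contact with any of them, though I did not re-measure their positions. The arm was clear and measured no contact force.
- **Feelers at the end:** I only checked these by eye. They look up in the last pictures. The last height readings are incomplete: about 55 mm for lanes 2 and 3, nothing usable for lanes 0 and 1.
- **What disagreed:**
  - The reported TCP lay about 40 mm beyond the real fingertips. The cameras and the contact heights agreed on this, so I worked with a 40 mm correction in z. My first press on lane 0 stopped short of the button for this reason.
  - The cameras differed by about 2 mm on the rack's position. I averaged them and checked against the apron edges.
  - Two move calls were refused because of a miscounted row, and neither moved the arm.

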